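# Load two injectors and hang the guard gate on the soak rig

### The arm

A 6-joint arm with a two-finger parallel gripper is mounted at the origin on the work surface. World frame = base frame: x ahead of the robot, y to its left, z up, the work surface at z = 0. Lengths are in m, angles in rad, forces in N, time in s.
With the tool pointing down it reaches from about 0.375 to 0.9 m from the base axis. Payload 3.1 kg.
Tool frame: the origin (TCP) lies midway between the tips of the shut fingers; the grasp point (between the pads) lies 19 mm behind it; z points along the fingers, y is the line along which they close (so a half turn about z gives the same grasp; the last joint's range is limited). The gripper opens to 85 mm and grips with 20 to 120 N. Pads are 22 mm wide; open, the fingers measure 114 mm over their backs; the gripper's body (76 mm by 85 mm) begins 54 mm behind the grasp point. The pads swing forward as they close: fully open they stand 13 mm farther back than shut.
Start: joints at [-1.345, 0.527, 1.433, -0, 1.181, -0.178], TCP at [0.246, -0.575, 0.231] pointing down, gripper open.
Joint ranges: [-3.08, 3.08], [-0.75, 2.2], [0.22, 2.44], [-1.43, 4.57], [0, 2.65], [-2.85, 2.85]. Speed limits (rad/s): [2.79, 2.79, 3.14, 3.14, 3.14, 3.14].

### API

Orientations are given as a 3x3 rotation matrix whose columns are the frame's x, y, z axes.
In Python, from plant import arm gives the robot as it stands. The module is installed in compiled form; this text tells all that it offers.
- The arm moves only by the shell command python3 -m pendant 'ROWS' [OPENING] [FORCE]. ROWS is JSON, a list of rows, each a list of 2 entries, a list of its own where there are three numbers: the shift along the tool's x, y, z in cm, then the turn about the tool's z in degrees. A call has 1 to 8 rows; each row is the pose to reach, as a shift and turn from the pose commanded when the call began, along the tool's axes at that moment; what a row does not reach only later rows make up. A row lasts 1/10 s, in which the tool goes at most 50 mm and 8.59 degrees, less where a joint would pass 70% of its speed; a pose out of reach is approached as far as the arm can. A call with a gripper value outside its range is refused whole. OPENING is the closure, from 0 (fully open) to 1 (shut), set as the call begins (- or left out, the last holds). The fingers move at their own pace and stop on an object; FORCE is the grip in N (left out, the last holds). Time passes only in rows, so rows that repeat a pose let the fingers close. It gives the time, the measured TCP pose, the force, the opening and the grip force at its end, in the units of the state.
- arm.read_state(): the state, without advancing time (a new reading comes with each control period).
- arm.snapshot(name): name is "side" or "top"; returns a dict with "color" (480x640x3 uint8, red, green, blue), "z_map" (480x640 float32, m along the optical axis (not along the pixel's ray), 0 where there is no reading), "fx", "fy", "cx", "cy" (pixels), "dist_coeffs" ([k1, k2, p1, p2, k3] as OpenCV has them; the pictures are not rectified), "world_to_cam" (4x4, takes a point from world to camera coordinates). Camera axes: x right, y up, looking along -z (the intrinsics and any distortion apply to the point x, -y, -z); pixel columns grow to the right and rows downward; lengths in m; the calibration is good to about 2 mm. A picture is of the moment at which its call begins.
- arm.close_job(): hands the job in; it is judged then, once.
The state is a dict: "clock": time; "joint_pos": joint angles; "joint_velocities": joint speeds; "effort": joint torques, N m; "tool_pos": TCP position; "eef_rot": TCP orientation; "ft_force": force on the tool from outside, world axes, zero at the start; "torque": the same for the moment, N m; "finger_gap": opening from 0.0 (shut) to 1.0 (fully open); "finger_force": force on a finger pad.
Only numpy, scipy, OpenCV 4.12 (cv2) and the standard library are available. Lean on these libraries where they do the work, as an engineer would, in place of code of your own. Each camera call takes 0.05 s, during which the arm holds its last target. There are 200 camera calls.

### The job

Move the two green-headed injectors, one after the other, from the blue stand into the two bores of the steel block, fully home and upright; leave the red-headed reject in the stand and the wrench and the can alone. Then take the yellow guard gate from its grey stand, hang it swung open on the two brass pintles of the rig so that both sockets sit fully down, and swing it shut until its red tongue is under the red keeper lip, up against the keeper post. Leave everything at rest.

Things in the scene. Friction and masses are not known exactly. Their poses are not given: they have to be found in the camera images.
- rig: Fixed rig, turned up to 15 deg: dark base plate (x -85 to 85, y -140 to 160 mm, 12 thick), origin on the bench; x away from the robot, y left, z up. Steel block (x -5 to 65, y -75 to 75, top z 62) with two bores; before it, along x -55, the gate's line: black hinge post with two pintles at y 100, black keeper post with red lip near y -99.
- bore0 (a point): Centre of the mouth (block top, z 62 mm) of the bore at local y -40 of the rig; 20 mm diameter, 50 mm deep, open to the base plate. Either injector may go in either bore.
- bore1 (a point): The same for the bore at local y +40.
- pin_low (a point): Lower brass pintle: centre of its shoulder (z 35 mm, rig x -55, y 100), where the socket's underside comes to rest. Pin 22 mm high, 10 mm diameter, its upper 8 mm tapered to 3.6 mm. Each pintle stands on a bracket arm (20 mm wide, 10 mm thick) from the black hinge post (24 mm square, centre y 142, top z 137).
- pin_up (a point): Upper pintle, same size, straight above, shoulder at z 135 mm. Its bracket lies just below, so the lower socket must be brought in sideways between the lower pin's tip (z 57) and this bracket's underside (z 125), then lowered.
- keeper (a point): Where the tongue point belongs when shut: rig x -55, y -95, z 107 mm, in front of the keeper post (face at x -47 is the stop; y -111 to -87) and under its red lip (8 mm thick, x -71 to -35, underside z 123), which bars lowering or lifting the gate within about 0.2 rad of shut.
- leaf: Yellow barred gate, 0.3 to 0.6 kg, upright in its stand. Origin on its hinge axis at the lower socket's underside; z up; it runs along its own -y. Shut, its axes are parallel to the rig's; it opens towards the robot by negative yaw (clockwise from above). Frame 12 mm thick, y -10 to -172, z 0 to 130; centre of mass about below the grip. On the pintles it turns freely and stays where left.
- sock_low (a point): Centre of the lower socket's underside (the leaf's origin). Socket: steel tube of 24 mm outer and 13 mm inner diameter, 26 mm high, open through.
- sock_up (a point): Centre of the upper socket's underside, 100 mm above; same tube.
- tongue (a point): On the red tongue (10 mm thick, 12 mm high, y -172 to -200, z 66 to 78) at the free end: leaf (0, -195, 72) mm.
- leaf_grip (a point): Middle of the black grip on the gate's upper edge: 18 mm thick (leaf x), 60 mm long (leaf y), 30 mm high, its top 15 mm above this point; leaf (0, -92, 145) mm.
- leaf_stand: Fixed grey stand 190 x 90 mm, 10 mm thick base on which the gate stands, with two pairs of 40 mm high cheeks, 17 mm apart, that hold it upright: lift it straight up by 45 mm or more. Origin under its centre; the gate stands along its x, sockets towards +x. It may be on either side of the rig, swapped with the blue stand.
- inj_stand: Fixed blue block 210 x 70 x 50 mm with three 20 mm bores on its top along its x, 65 mm apart, each holding an injector. Origin under its centre.
- inj_a: Green-headed injector, 0.2 to 0.45 kg, 145 mm long. Origin on its axis at the underside of the 33 mm flange, which rests on the block's top when home. Below: nozzle 16 mm diameter, 45 mm long, tip tapered. Above: body 26 mm diameter with a side stub at 40 mm reaching 24 mm from the axis; head 30 mm diameter from 65 to 100 mm (top). Grasp the head from above.
- inj_b: The other green-headed injector, the same.
- inj_red: Red-headed reject injector, same shape. Stays in the stand.
- wrench: Steel wrench, 190 mm, lying on the bench. Bystander.
- can: Can 60 mm diameter, 130 mm tall. Bystander.
Things that resemble listed ones, but are neither listed nor needed, are in the scene too. What is shaped like the inj_a but orange is not meant.

How it is judged:
By the outcome, as a careful person would: the job done as asked, in the order asked, and still so for the second after the job is handed in, with the robot touching nothing.
It also fails if it takes over 72 s, if anything falls off the work surface, if the arm or the gripper's body presses on something with over 40 N, if the wrist force passes 120 N, or if a joint passes its speed limit or range.

## Working session

There is one attempt and no reset: what is moved stays moved. The work goes in short steps, Python scripts to look and compute and a shell command to move; the robot and the scene stay as the last step left them, time stands still between calls to the robot, and variables do not carry over. Pictures are saved under pics/ and viewed, at most 10 in all, crops included, and the job is handed in when it is done.

```bash
mkdir -p pics; ls
cat > h.py <<'E'
import numpy as np, cv2, pickle
from plant import arm
def snap(n,f):
    s=arm.snapshot(n); pickle.dump(s,open(f'pics/{f}.pkl','wb'))
    cv2.imwrite(f'pics/{f}.png',s['color'][:,:,::-1]); return s
def load(f): return pickle.load(open(f'pics/{f}.pkl','rb'))
def K(s): return np.array([[s['fx'],0,s['cx']],[0,s['fy'],s['cy']],[0,0,1.]])
def ray(s,u,v):
    p=cv2.undistortPoints(np.array([[[u,v]]],float),K(s),np.array(s['dist_coeffs'],float))[0,0]
    T=np.linalg.inv(np.array(s['world_to_cam'])); d=T[:3,:3]@np.array([p[0],-p[1],-1.]); return T[:3,3],d
def atz(s,u,v,z):   # pixel -> world at height z
    o,d=ray(s,u,v); return o+d*(z-o[2])/d[2]
def dep(s,u,v):     # pixel -> world using depth
    o,d=ray(s,u,v); return o+d*float(s['z_map'][int(round(v)),int(round(u))])
def cloud(s):
    h,w=s['z_map'].shape; g=np.stack(np.meshgrid(np.arange(w),np.arange(h)),-1).reshape(-1,1,2).astype(float)
    p=cv2.undistortPoints(g,K(s),np.array(s['dist_coeffs'],float))[:,0]
    T=np.linalg.inv(np.array(s['world_to_cam'])); z=s['z_map'].reshape(-1,1)
    c=np.hstack([p[:,:1],-p[:,1:],-np.ones((len(p),1))])*z
    return (c@T[:3,:3].T+T[:3,3]).reshape(h,w,3)
def proj(s,P):
    c=(np.array(s['world_to_cam'])@np.append(P,1))[:3]
    return cv2.projectPoints(np.array([[c[0],-c[1],-c[2]]]),np.zeros(3),np.zeros(3),K(s),np.array(s['dist_coeffs'],float))[0].ravel()
def st():
    s=arm.read_state(); R=np.array(s['eef_rot']); print('t',round(s['clock'],2),'tcp',np.round(np.array(s['tool_pos'])*1000,1),'x',np.round(R[:,0],3),'y',np.round(R[:,1],3),'z',np.round(R[:,2],3),'F',np.round(s['ft_force'],1),'gap',round(s['finger_gap'],3),'ff',round(s['finger_force'],1),'q',np.round(s['joint_pos'],2)); return s
E
python3 - <<'E'
from h import *
st()
for n in('side','top'):
    s=snap(n,n+'0'); T=np.linalg.inv(np.array(s['world_to_cam'])); print(n,T[:3,3],T[:3,2])
E
```

```text
pics
t 0.0 tcp [ 245.4 -574.   230.3] x [0.92  0.393 0.   ] y [ 0.393 -0.92  -0.002] z [-0.     0.002 -1.   ] F [-0.8 -0.8  0.7] gap 1.001 ff 0.0 q [-1.35  0.53  1.43  0.    1.18 -0.18]
side [0.14769516 0.96547874 0.75404243] [-0.32822899  0.75916723  0.56207727]
top [0.38600562 0.13605556 1.57750657] [-0.08755229 -0.00228137  0.99615731]
```

View pics/top0.png

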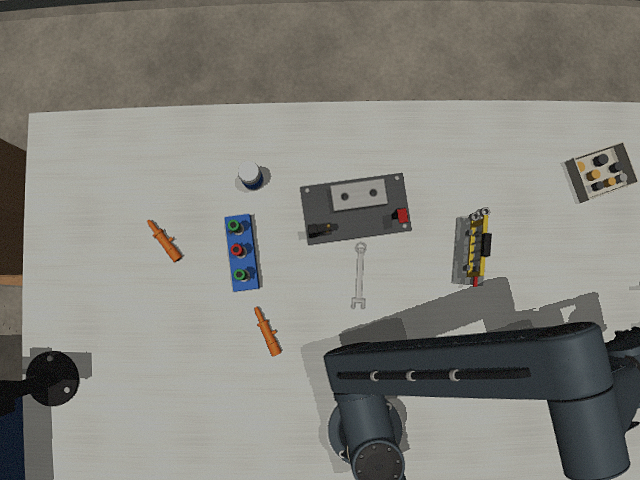

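View pics/side0.png

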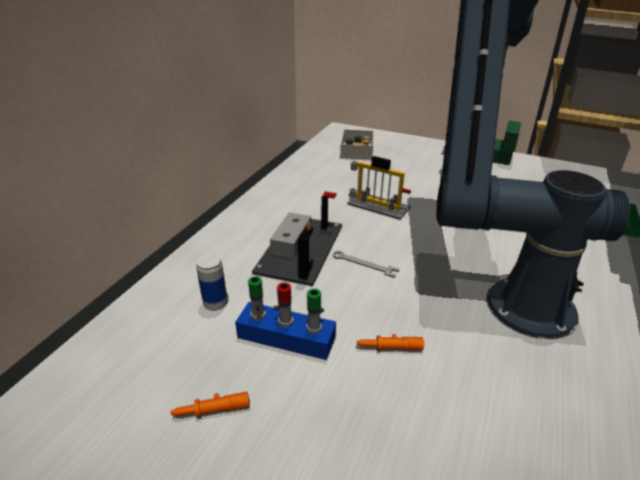

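The top view shows the blue stand at about (242,252), with green heads at (236,226) and (242,275) and the red one between them. The bores are at (346,196) and (374,193), the gate is at (480,247) and the keeper's red lip at (402,214). The side view agrees. I'll enlarge both views and fit the clouds.

Run:
```python
from h import *
s=load('top0');c=s['color'][:,:,::-1];d=load('side0');e=d['color'][:,:,::-1]
r=lambda im,x,y,w,h:cv2.resize(im[y:y+h,x:x+w],(400,300),interpolation=cv2.INTER_CUBIC)
o=np.vstack([np.hstack([r(c,295,165,120,90),r(c,440,200,80,60)]),np.hstack([r(e,240,180,120,90),r(e,340,150,80,60)])])
cv2.imwrite('pics/crop0.png',o)
for n,s in(('top',s),('side',d)):
    W=cloud(s); col=s['color'].astype(int); R,G,B=col[...,0],col[...,1],col[...,2]; ok=(s['z_map']>0)&(W[...,2]>0.005)&(W[...,0]>0.2)
    for name,m in (('green',(G>1.5*R)&(G>1.3*B)&(G>50)),('red',(R>1.8*G)&(R>1.8*B)&(R>70)),('yellow',(R>1.5*B)&(G>1.3*B)&(R>90)&(W[...,1]<-.1))):
        k,l,stt,ce=cv2.connectedComponentsWithStats((m&ok).astype(np.uint8))
        for i in range(1,k):
            if stt[i,4]>15:
                P=W[l==i]; t=P[P[:,2]>P[:,2].max()-.012]; print(n,name,stt[i],np.round(P.min(0)*1000),np.round(P.max(0)*1000),'topmean',np.round(t.mean(0)*1000,1),len(t))
    m=ok&(col.max(-1)<45)&(W[...,2]>.15)&(W[...,2]<.20)&(W[...,1]<-.1); P=W[m]
    if len(P): 
        P=P[(P[:,0]>.45)]; print('grip',len(P),np.round(P.min(0)*1000),np.round(P.max(0)*1000),P.mean(0))
# block top & base
s=load('top0');W=cloud(s);X=W.reshape(-1,3)
def rect(m,n):
    P=X[m]; q=cv2.minAreaRect((P[:,:2]*1000).astype(np.float32)); print(n,len(P),q,np.median(P[:,2]))
b=(X[:,0]>.5)&(X[:,0]<.85)&(X[:,1]>-.12)&(X[:,1]<.26)
rect(b&(abs(X[:,2]-.062)<.006)&(X[:,0]>.64),'block')
rect(b&(abs(X[:,2]-.012)<.005),'base')
rect((X[:,1]>.3)&(X[:,1]<.45)&(X[:,0]>.4)&(X[:,0]<.75)&(abs(X[:,2]-.05)<.005),'blue')
rect((X[:,1]<-.2)&(X[:,1]>-.45)&(X[:,0]>.4)&(X[:,0]<.75)&(abs(X[:,2]-.01)<.004),'lstand')
```

```text
top green [228 220  11  11  71] [554. 328.  51.] [595. 364. 158.] topmean [567.3 341.6 150.1] 64
top green [234 269  11  11  70] [427. 313.  46.] [453. 350. 158.] topmean [440.7 326.1 150.7] 60
top red [397 208  11  15 129] [ 568. -135.    9.] [624. -89. 139.] topmean [ 586.2 -101.9  131.7] 112
top red [148 220  34  40 171] [491. 509.  14.] [604. 607.  35.] topmean [541.7 549.5  26.8] 102
top red [153 234  23  28  73] [486. 523.  18.] [563. 588.  34.] topmean [524.9 555.8  27.3] 64
top red [231 244  11  12  74] [491. 321.  52.] [524. 359. 156.] topmean [504.2 333.7 150. ] 67
top red [473 276   5  11  42] [ 396. -310.   76.] [ 423. -298.   97.] topmean [ 409.2 -303.1   90.3] 36
top red [255 307  26  49 256] [217. 232.  13.] [352. 301.  37.] topmean [275.4 265.1  28.6] 133
top yellow [577 162   8  10  54] [ 719. -675.   10.] [ 752. -631.   69.] topmean [ 720.8 -631.    69.1] 1
top yellow [591 170   9   9  65] [ 699. -725.    6.] [ 724. -683.   46.] topmean [ 713.  -695.5   40.7] 61
top yellow [608 177   8   9  50] [ 681. -774.    8.] [ 710. -731.   49.] topmean [ 691.2 -744.4   41.9] 4
[... 1759 characters left out ...]
394 199   7   9  26] [ 422. -313.   19.] [ 442. -295.   49.] topmean [ 423.6 -305.    46. ] 2
grip 128 [ 471. -322.  150.] [ 529. -297.  171.] [ 0.49939407 -0.30609107  0.16198288]
block 837 ((662.7523193359375, 5.8062744140625), (60.49539566040039, 148.5323944091797), 6.3201584815979) 0.0622346274191623
base 3675 ((674.6685791015625, 68.98188781738281), (348.96514892578125, 378.6597595214844), 0.3184918761253357) 0.011954779355096035
blue 1113 ((546.5513916015625, 339.6815490722656), (292.92236328125, 78.17230987548828), 0.393880158662796) 0.05022399185812665
lstand 1428 ((574.6260986328125, -324.9219665527344), (248.5133056640625, 349.1144104003906), 89.80592346191406) 0.008894097635314235
```

View pics/crop0.png

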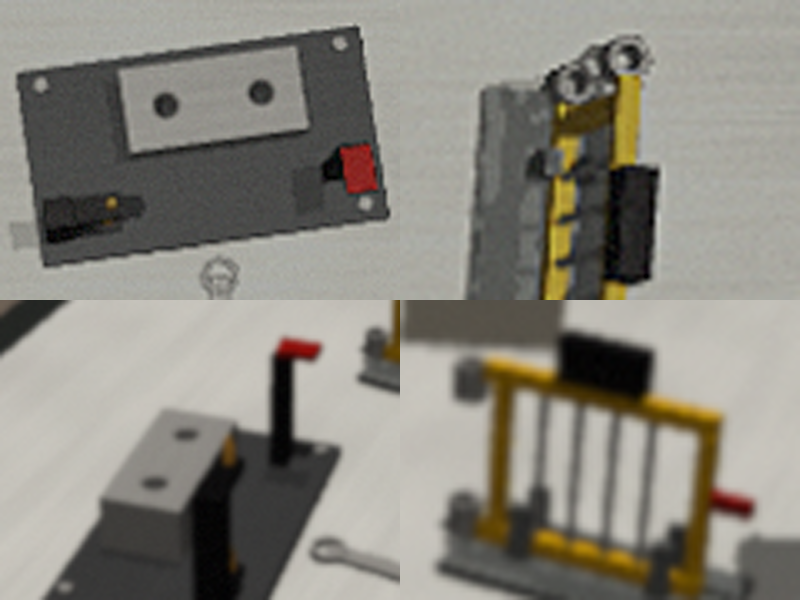

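The crop shows bores at about (344,196) and (373,192), the upper brass pin at (328,226), the keeper lip at (402,216), and the upper and lower socket rings at (485,210) and (475,216). Next I refine these with both cameras.

Run:
```python
from h import *
s=load('top0');d=load('side0')
p=lambda *a:print(*[np.round(x*1000,1) if isinstance(x,np.ndarray) else x for x in a])
# sub-pixel dark centroids of bores
def cen(s,u,v,r,dark=True):
    g=cv2.cvtColor(s['color'],cv2.COLOR_RGB2GRAY).astype(float)[v-r:v+r+1,u-r:u+r+1]
    w=np.clip((np.median(g)-g)-25,0,None); yy,xx=np.mgrid[v-r:v+r+1,u-r:u+r+1]; return (w*xx).sum()/w.sum(),(w*yy).sum()/w.sum()
B=[]
for u,v in((344,196),(373,192)):
    q=cen(s,u,v,6); B.append(atz(s,*q,.062)); p('bore top',q,B[-1])
for u,v in((240+154/3.333,180+183/3.333),(240+186/3.333,180+134/3.333)): p('bore side',atz(d,u-.35,v-.35,.062))
v=B[0]-B[1]; yaw=np.arctan2(-v[0],v[1]); p('dist',np.linalg.norm(v)*1000,'yaw',np.degrees(yaw))
R=np.array([[np.cos(yaw),-np.sin(yaw)],[np.sin(yaw),np.cos(yaw)]]); o=(B[0]+B[1])[:2]/2-R@[.030,0]
p('rig o',o)
loc=lambda P:R.T@(P[:2]-o)
for n,u,v,z in(('pinup tip',111,202,.157),('lip c',360,169,.131),('lip a',340,147,.131),('lip b',371,147,.131),('lip c',378,191,.131),('cornA',18,74,.012),('cornB',357,28,.012),('cornC',389,216,.012),('cornD',44,266,.012)):
    P=atz(s,295+u/3.3333-.35,165+v/3.3333-.35,z); p(n,P,'loc',loc(P))
for n,(x,y,z) in dict(pin=(-.055,.1,.157),lip=(-.053,-.099,.131)).items():
    P=np.append(o+R@[x,y],z); print(n,'pred top px',(proj(s,P)-[294.65,164.65])*3.333,'side px',(proj(d,P)-[239.65,179.65])*3.333)
for n,u,v,z in(('sockup',628,52,.136),('socklow',575,82,.036),('gripa',615,166,.17),('gripb',658,168,.17),('gripc',652,282,.17),('gripd',609,278,.17)):
    p(n,atz(s,440+(u-400)/5-.4,200+v/5-.4,z))
# heads: top discs from cloud
for n,sn in(('top',s),('side',d)):
    W=cloud(sn)
    for c in((567,342),(504,334),(440,326)):
        m=(np.hypot(W[...,0]*1000-c[0],W[...,1]*1000-c[1])<30)&(abs(W[...,2]-.150)<.004); Q=W[m]; p(n,'head',Q.mean(0),len(Q), 'bbox',(Q.min(0)+Q.max(0))/2)
    m=(abs(W[...,0]-.5)<.06)&(abs(W[...,1]+.31)<.04)&(W[...,2]>.164)&(W[...,2]<.178);q=cv2.minAreaRect((W[m][:,:2]*1000).astype(np.float32));print('grip',q,W[m].mean(0))
```

```text
bore top (np.float64(344.1451555237755), np.float64(196.1011798355381)) [653.2  45.3  62. ]
bore top (np.float64(372.77072819033884), np.float64(192.19538572458544)) [662.7 -34.5  62. ]
bore side [650.1  46.8  62. ]
bore side [660.2 -32.9  62. ]
dist 80.35160767288917 yaw 6.7544671607683044
rig o [628.2   1.9]
pinup tip [561.1  94.9 157. ] loc [-55.6 100.2]
lip c [ 586.7 -103.9  131. ] loc [ -53.6 -100.2]
lip a [604.6 -88.6 131. ] loc [-34.1 -87.1]
lip b [ 604.1 -113.3  131. ] loc [ -37.4 -111.6]
lip c [ 568.9 -117.6  131. ] loc [ -73.  -111.7]
cornA [691.6 168.   12. ] loc [ 82.5 157.5]
cornB [ 726.3 -125.8   12. ] loc [  82.5 -138.4]
cornC [ 562.2 -147.1   12. ] loc [ -83.1 -140.2]
cornD [525.4 148.9  12. ] loc [-84.8 158.1]
pin pred top px [111.13059044 201.12398265] side px [225.39727487 136.16149578]
lip pred top px [358.40250585 168.39750971] side px [296.50933134  45.28104417]
sockup [ 596.4 -325.2  136. ]
socklow [ 594.3 -325.4   36. ]
gripa [ 532.1 -304.3  170. ]
gripb [ 530.6 -327.1  170. ]
gripc [ 471.6 -321.   170. ]
gripd [ 474.2 -298.4  170. ]
top head [568.3 341.9 149.7] 81 bbox [568.1 341.6 149.8]
top head [504.8 333.9 150.1] 75 bbox [505.2 334.5 149.9]
top head [442.1 326.5 150.2] 80 bbox [441.6 327.3 149.8]
grip ((502.6983337402344, -313.7437744140625), (20.074899673461914, 58.027252197265625), 84.53968048095703) [ 0.50222363 -0.31318457  0.17042027]
side head [565.3 344.3 150.2] 117 bbox [565.7 343.1 150. ]
side head [500.9 337.4 150.5] 122 bbox [502.1 336.  149.8]
side head [437.5 330.2 150.4] 125 bbox [437.8 329.2 149.9]
grip ((501.57049560546875, -310.93109130859375), (23.792110443115234, 59.909908294677734), 85.09969329833984) [ 0.49986563 -0.30980112  0.16815866]
```

```bash
cat >> h.py <<'E'
def rel(*targets):  # (x,y,z mm, yaw of tool y in deg) each -> row from the present pose
    s=st(); R=np.array(s['eef_rot']); a=np.degrees(np.arctan2(R[1,1],R[0,1]))
    for x,y,z,yaw in targets:
        d=R.T@(np.array([x,y,z])/10-np.array(s['tool_pos'])*100); t=-((yaw-a+180)%360-180); print([list(np.round(d,2)),round(t,1)])
E
python3 - <<'E'
from h import *
rel((470,-200,260,-83.5),(440,328,260,-83.5))
E
```

```text
t 0.1 tcp [ 245.4 -574.1  230.4] x [0.92  0.393 0.   ] y [ 0.393 -0.92  -0.002] z [-0.     0.002 -1.   ] F [-0.2  0.1 -0.8] gap 0.999 ff 0.0 q [-1.35  0.53  1.43 -0.    1.18 -0.18]
[[np.float64(35.35), np.float64(-25.58), np.float64(-2.89)], np.float64(16.6)]
[[np.float64(53.34), np.float64(-75.31), np.float64(-2.79)], np.float64(16.6)]
```

```bash
python3 -m pendant '[[[35.4,-25.6,-2.9],16.6],[[35.4,-25.6,-2.9],16.6],[[35.4,-25.6,-2.9],16.6],[[35.4,-25.6,-2.9],16.6],[[35.4,-25.6,-2.9],16.6],[[35.4,-25.6,-2.9],16.6],[[35.4,-25.6,-2.9],16.6],[[35.4,-25.6,-2.9],16.6]]' 0 40
python3 - <<'E'
from h import *
rel((440,328,260,-83.5))
E
```

```text
clock: 0.9
tool_pos: [0.4516, -0.2305, 0.2577]
eef_rot: [[0.994, 0.113, -0.0], [0.113, -0.994, 0.0], [-0.0, -0.0, -1.0]]
ft_force: [1.6, -1.5, 0.4]
finger_gap: 1.003
finger_force: 0.0
t 0.9 tcp [ 451.6 -230.5  257.7] x [ 0.994  0.113 -0.   ] y [ 0.113 -0.994 -0.   ] z [-0.  0. -1.] F [ 1.6 -1.5  0.4] gap 1.003 ff 0.0 q [-0.69  0.34  1.69  0.    1.12  0.76]
[[np.float64(5.18), np.float64(-55.63), np.float64(-0.21)], np.float64(0.0)]
```

```bash
python3 -m pendant '[[[5.2,-55.6,-0.2],0],[[5.2,-55.6,-0.2],0],[[5.2,-55.6,-0.2],0],[[5.2,-55.6,-0.2],0],[[5.2,-55.6,-0.2],0],[[5.2,-55.6,-0.2],0],[[5.2,-55.6,-0.2],0],[[5.2,-55.6,-0.2],0]]' | head -2
python3 - <<'E'
from h import *
rel((440,328,210,-83.5))
E
```

```text
clock: 1.7
tool_pos: [0.4422, 0.1693, 0.2591]
t 1.7 tcp [442.2 169.3 259.1] x [ 0.994  0.114 -0.   ] y [ 0.114 -0.994  0.   ] z [-0. -0. -1.] F [ 0.9  0.5 -0.3] gap 0.998 ff 0.0 q [ 0.13  0.29  1.77 -0.    1.09  1.59]
[[np.float64(1.59), np.float64(-15.79), np.float64(4.91)], np.float64(0.0)]
```

```bash
python3 -m pendant '[[[1.6,-15.8,4.9],0],[[1.6,-15.8,4.9],0],[[1.6,-15.8,4.9],0],[[1.6,-15.8,4.9],0],[[1.6,-15.8,4.9],0],[[1.6,-15.8,4.9],0]]' | head -2
python3 - <<'E'
from h import *
rel((439.8,327.8,111,-83.5))
snap('top','t1');snap('side','s1')
c=load('t1')['color'][200:320,180:340,::-1];e=load('s1')['color'][210:360,220:420,::-1]
cv2.imwrite('pics/c1.png',np.vstack([cv2.resize(c,(400,300),interpolation=2),cv2.resize(e,(400,300),interpolation=2)]))
E
```

```text
clock: 2.3
tool_pos: [0.4404, 0.3254, 0.21]
t 2.3 tcp [440.4 325.4 210. ] x [ 0.993  0.114 -0.001] y [ 0.114 -0.993  0.001] z [-0.001 -0.001 -1.   ] F [ 0.3  0.1 -0.7] gap 1.002 ff 0.0 q [ 0.43  0.45  1.65 -0.    1.04  1.89]
[[np.float64(-0.02), np.float64(-0.25), np.float64(9.9)], np.float64(0.1)]
```

View pics/c1.png

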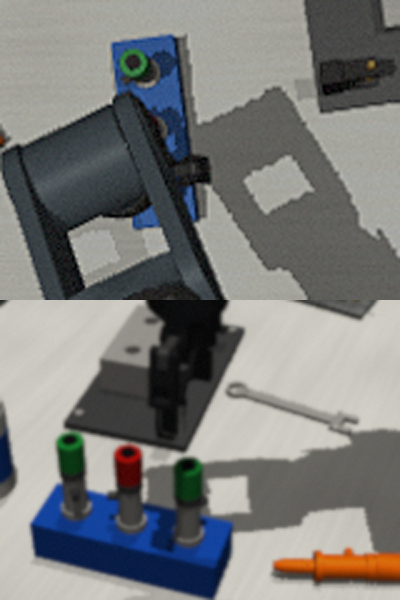

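The gripper hovers over the nearest green head; the fingers straddle it at about (187,465) in the side crop. I'll descend and grip.

```bash
python3 -m pendant '[[[0,-0.1,3.5],0],[[0,-0.1,7],0],[[0,-0.1,9],0],[[0,-0.1,9.9],0],[[0,-0.1,9.9],0],[[0,-0.1,9.9],0]]' | head -4; python3 -m pendant '[[[0,0,0],0],[[0,0,0],0],[[0,0,0],0],[[0,0,0],0],[[0,0,0],0]]' 1 60
python3 -c "
from h import *
st()"
```

```text
clock: 3.0
tool_pos: [0.4417, 0.3269, 0.1123]
eef_rot: [[0.994, 0.113, 0.002], [0.113, -0.994, 0.001], [0.002, -0.001, -1.0]]
ft_force: [0.3, -0.2, 0.1]
clock: 3.5
tool_pos: [0.4409, 0.3276, 0.1119]
eef_rot: [[0.993, 0.114, 0.001], [0.114, -0.993, 0.001], [0.001, -0.001, -1.0]]
ft_force: [0.2, 0.5, 4.1]
finger_gap: 0.341
finger_force: 58.7
t 3.5 tcp [440.9 327.6 111.9] x [0.993 0.114 0.001] y [ 0.114 -0.993 -0.001] z [ 0.001  0.001 -1.   ] F [0.2 0.5 4.1] gap 0.341 ff 58.7 q [0.44 0.6  1.73 0.   0.81 1.89]
```

```bash
python3 -m pendant '[[[0,0,-5],0],[[0,0,-10],0],[[0,0,-15],0],[[0,0,-19],0],[[0,0,-19],0]]' | head -4
python3 - <<'E'
from h import *
rel((662.6,-33.9,300,-83.5),(662.6,-33.9,180,-83.5))
E
```

```text
clock: 4.0
tool_pos: [0.4435, 0.3287, 0.307]
eef_rot: [[0.993, 0.114, 0.012], [0.114, -0.993, 0.005], [0.012, -0.004, -1.0]]
ft_force: [1.4, 0.0, -3.4]
t 4.0 tcp [443.5 328.7 307. ] x [0.993 0.114 0.012] y [ 0.114 -0.993 -0.004] z [ 0.012  0.005 -1.   ] F [ 1.4  0.  -3.4] gap 0.334 ff 62.1 q [ 0.44  0.34  1.53 -0.    1.26  1.89]
[[np.float64(17.61), np.float64(38.53), np.float64(0.76)], np.float64(0.1)]
[[np.float64(17.47), np.float64(38.57), np.float64(12.76)], np.float64(0.1)]
```

```bash
python3 -m pendant '[[[17.8,38.5,0],0],[[17.8,38.5,0],0],[[17.8,38.5,0],0],[[17.8,38.5,0],0],[[17.8,38.5,0],0],[[17.8,38.5,0],0],[[17.8,38.5,0],0],[[17.8,38.5,0],0]]' | head -2;  python3 -m pendant '[[[0.4,0.9,2],0],[[0.8,1.7,7],0],[[0.8,1.7,11],0],[[0.8,1.7,11],0],[[0.8,1.7,11],0],[[0.8,1.7,11],0]]' | head -4
python3 - <<'E'
from h import *
rel((662.6,-33.9,180,-83.5))
snap('top','t2');snap('side','s2')
c=load('t2')['color'][130:280,290:490,::-1];e=load('s2')['color'][150:300,220:420,::-1]
cv2.imwrite('pics/c2.png',np.hstack([cv2.resize(c,(400,300),interpolation=2),cv2.resize(e,(400,300),interpolation=2)]))
E
```

```text
clock: 4.8
tool_pos: [0.6479, -0.0161, 0.2979]
clock: 5.4
tool_pos: [0.66, -0.0304, 0.1931]
eef_rot: [[0.993, 0.114, 0.004], [0.114, -0.993, -0.001], [0.004, 0.001, -1.0]]
ft_force: [0.3, 1.0, -2.7]
t 5.4 tcp [660.  -30.4 193.1] x [0.993 0.114 0.004] y [ 0.114 -0.993  0.001] z [ 0.004 -0.001 -1.   ] F [ 0.3  1.  -2.7] gap 0.337 ff 61.7 q [-0.21  0.62  1.38  0.    1.15  1.24]
[[np.float64(0.22), np.float64(0.38), np.float64(1.31)], np.float64(0.1)]
```

View pics/c2.png

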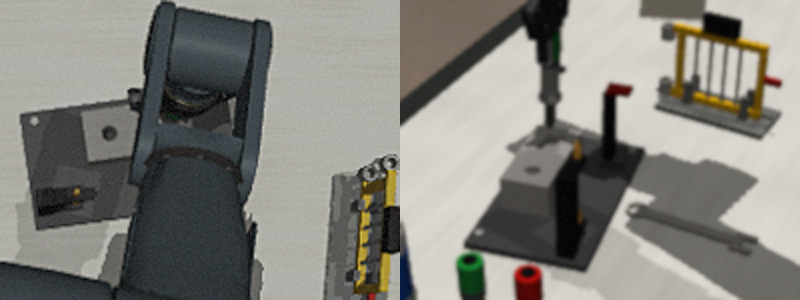

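The injector hangs upright above the far bore: nozzle tip at about (548,122) in the right crop, bore hidden just below it. I'll align, then lower with force checks.

```bash
python3 -m pendant '[[[0.2,0.4,1],0],[[0.2,0.4,2],0],[[0.2,0.4,2],0],[[0.2,0.4,2],0]]' | head -4;  python3 -m pendant '[[[0,0,0.5],0],[[0,0,1],0],[[0,0,1.5],0],[[0,0,1.5],0]]' | head -4
python3 - <<'E'
from h import *
rel((662.6,-33.9,124,-83.5))
E
```

```text
clock: 5.9
tool_pos: [0.6605, -0.0341, 0.1705]
eef_rot: [[0.994, 0.114, -0.002], [0.114, -0.994, 0.0], [-0.002, -0.001, -1.0]]
ft_force: [-0.8, 0.1, -3.7]
clock: 6.3
tool_pos: [0.6602, -0.034, 0.155]
eef_rot: [[0.994, 0.114, -0.002], [0.114, -0.994, 0.001], [-0.002, -0.001, -1.0]]
ft_force: [0.6, -0.5, -4.2]
t 6.3 tcp [660.2 -34.  155. ] x [ 0.994  0.114 -0.002] y [ 0.114 -0.994 -0.001] z [-0.002  0.001 -1.   ] F [ 0.6 -0.5 -4.2] gap 0.341 ff 61.8 q [-0.22  0.66  1.4   0.    1.08  1.24]
[[np.float64(0.24), np.float64(0.02), np.float64(3.1)], np.float64(0.0)]
```

```bash
python3 -m pendant '[[[0.05,0,0.8],0],[[0.05,0,1.6],0],[[0.05,0,2.4],0],[[0.05,0,2.7],0],[[0.05,0,2.7],0]]' | head -4; python3 -m pendant '[[[0,0,0.2],0],[[0,0,0.4],0],[[0,0,0.5],0],[[0,0,0.5],0]]'
```

```text
clock: 6.8
tool_pos: [0.6609, -0.034, 0.1282]
eef_rot: [[0.993, 0.114, -0.002], [0.114, -0.993, 0.0], [-0.002, -0.001, -1.0]]
ft_force: [1.3, 0.2, -4.7]
clock: 7.2
tool_pos: [0.6616, -0.0342, 0.1244]
eef_rot: [[0.993, 0.114, 0.0], [0.114, -0.993, -0.0], [0.0, 0.0, -1.0]]
ft_force: [0.7, -0.5, -2.5]
finger_gap: 0.338
finger_force: 62.0
```

```bash
python3 -m pendant '[[[0,0,0.1],0],[[0,0,0.2],0],[[0,0,0.2],0]]'|sed -n 2,4p; python3 -m pendant '[[[0,0,0],0],[[0,0,0],0],[[0,0,0],0]]' 0.4 |sed -n 2,5p;python3 -m pendant '[[[0,0,-3],0],[[0,0,-8],0],[[0,0,-12],0],[[0,0,-12],0]]' 0
python3 - <<'E'
from h import *
rel((566.7,342.5,300,-83.5),(566.7,342.5,210,-83.5))
E
```

```text
tool_pos: [0.6621, -0.0341, 0.1242]
eef_rot: [[0.993, 0.114, 0.002], [0.114, -0.993, -0.0], [0.002, 0.001, -1.0]]
ft_force: [-1.5, 1.0, 5.3]
tool_pos: [0.6617, -0.0343, 0.1223]
eef_rot: [[0.994, 0.114, 0.001], [0.114, -0.994, -0.0], [0.001, 0.0, -1.0]]
ft_force: [0.8, -0.2, -0.8]
finger_gap: 0.598
clock: 8.2
tool_pos: [0.6658, -0.035, 0.2497]
eef_rot: [[0.993, 0.114, 0.014], [0.114, -0.993, -0.003], [0.014, 0.005, -1.0]]
ft_force: [1.1, -0.4, -0.4]
finger_gap: 0.998
finger_force: 0.0
t 8.2 tcp [665.8 -35.  249.7] x [0.993 0.114 0.014] y [ 0.114 -0.993  0.005] z [ 0.014 -0.003 -1.   ] F [ 1.1 -0.4 -0.4] gap 0.998 ff 0.0 q [-0.22  0.56  1.31  0.    1.25  1.24]
[[np.float64(-5.47), np.float64(-38.61), np.float64(-5.3)], np.float64(0.0)]
[[np.float64(-5.6), np.float64(-38.65), np.float64(3.7)], np.float64(0.0)]
```

```bash
python3 -m pendant '[[[-5.2,-38.5,0],0],[[-5.2,-38.5,0],0],[[-5.2,-38.5,0],0],[[-5.2,-38.5,0],0],[[-5.2,-38.5,0],0],[[-5.2,-38.5,0],0],[[-5.2,-38.5,0],0],[[-5.2,-38.5,0],0]]' | head -2;  python3 -m pendant '[[[0,0,2],0],[[0,0,4],0],[[0,0,4],0],[[0,0,4],0]]' | head -4
python3 - <<'E'
from h import *
rel((566.7,342.5,111,-83.5))
E
```

```text
clock: 9.0
tool_pos: [0.5644, 0.3452, 0.2414]
clock: 9.4
tool_pos: [0.5658, 0.3422, 0.2015]
eef_rot: [[0.994, 0.114, -0.002], [0.114, -0.994, -0.001], [-0.002, 0.0, -1.0]]
ft_force: [-0.3, 0.5, 0.2]
t 9.4 tcp [565.8 342.2 201.5] x [ 0.994  0.114 -0.002] y [ 0.114 -0.994  0.   ] z [-0.002 -0.001 -1.   ] F [-0.3  0.5  0.2] gap 1.0 ff 0.0 q [0.38 0.61 1.36 0.   1.17 1.83]
[[np.float64(0.11), np.float64(-0.02), np.float64(9.05)], np.float64(0.0)]
```

```bash
python3 -m pendant '[[[0.1,0,3.5],0],[[0.1,0,7],0],[[0.1,0,9],0],[[0.1,0,9],0],[[0.1,0,9],0]]' | sed -n 2,4p; python3 -m pendant '[[[0,0,0],0],[[0,0,0],0],[[0,0,0],0],[[0,0,0],0],[[0,0,0],0]]' 1 60
python3 -m pendant '[[[0,0,-5],0],[[0,0,-10],0],[[0,0,-15],0],[[0,0,-18],0],[[0,0,-18],0]]'
python3 - <<'E'
from h import *
rel((653,46,300,-83.5))
E
```

```text
tool_pos: [0.5682, 0.3426, 0.1134]
eef_rot: [[0.994, 0.113, 0.002], [0.113, -0.994, 0.001], [0.002, -0.001, -1.0]]
ft_force: [0.2, 0.1, 0.3]
clock: 10.4
tool_pos: [0.5675, 0.3426, 0.1133]
eef_rot: [[0.993, 0.114, 0.001], [0.114, -0.993, 0.0], [0.001, -0.0, -1.0]]
ft_force: [-0.4, -1.6, 4.3]
finger_gap: 0.335
finger_force: 58.8
clock: 10.9
tool_pos: [0.5694, 0.3437, 0.2975]
eef_rot: [[0.993, 0.114, 0.01], [0.114, -0.993, 0.004], [0.01, -0.003, -1.0]]
ft_force: [1.0, 0.0, -3.9]
finger_gap: 0.336
finger_force: 62.1
t 10.9 tcp [569.4 343.7 297.5] x [0.993 0.114 0.01 ] y [ 0.114 -0.993 -0.003] z [ 0.01   0.004 -1.   ] F [ 1.   0.  -3.9] gap 0.336 ff 62.1 q [0.38 0.52 1.25 0.   1.36 1.83]
[[np.float64(4.92), np.float64(30.53), np.float64(-0.29)], np.float64(0.0)]
```

```bash
python3 -m pendant '[[[5.1,30.4,0],0],[[5.1,30.4,0],0],[[5.1,30.4,0],0],[[5.1,30.4,0],0],[[5.1,30.4,0],0],[[5.1,30.4,0],0],[[5.1,30.4,0],0]]' | head -2;  python3 -m pendant '[[[0,0,4],0],[[0,0,8],0],[[0,0,11.5],0],[[0,0,11.5],0],[[0,0,11.5],0]]' | head -4
python3 - <<'E'
from h import *
rel((652.2,45.8,172,-83.5))
E
```

```text
clock: 11.6
tool_pos: [0.6525, 0.0398, 0.2884]
clock: 12.1
tool_pos: [0.651, 0.0468, 0.1753]
eef_rot: [[0.993, 0.114, -0.005], [0.114, -0.993, 0.001], [-0.005, -0.001, -1.0]]
ft_force: [-0.5, -1.1, -3.3]
t 12.1 tcp [651.   46.8 175.3] x [ 0.993  0.114 -0.005] y [ 0.114 -0.993 -0.001] z [-0.005  0.001 -1.   ] F [-0.5 -1.1 -3.3] gap 0.336 ff 61.9 q [-0.1   0.63  1.41  0.    1.11  1.36]
[[np.float64(0.11), np.float64(0.11), np.float64(0.32)], np.float64(0.0)]
```

```bash
python3 -m pendant '[[[0.1,0.1,0.5],0],[[0.1,0.1,1],0],[[0.1,0.1,1.5],0],[[0.1,0.1,2],0],[[0.1,0.1,2],0]]' | sed -n 2,4p;  python3 -m pendant '[[[0,0,0.8],0],[[0,0,1.6],0],[[0,0,2.3],0],[[0,0,2.7],0],[[0,0,2.7],0]]' | sed -n 2,4p
```

```text
tool_pos: [0.6598, 0.0454, 0.1681]
eef_rot: [[0.993, 0.114, 0.019], [0.114, -0.993, -0.001], [0.018, 0.003, -1.0]]
ft_force: [-2.8, 1.3, 27.2]
tool_pos: [0.6562, 0.0453, 0.1314]
eef_rot: [[0.994, 0.114, 0.008], [0.114, -0.994, -0.0], [0.008, 0.001, -1.0]]
ft_force: [6.1, 1.1, -1.4]
```

```bash
python3 -m pendant '[[[0.2,0,0],0],[[0.3,0,0.3],0],[[0.3,0,0.5],0],[[0.3,0,0.6],0],[[0.3,0,0.6],0]]' | sed -n 2,4p
python3 - <<'E'
from h import *
st(); s=snap('side','s3');snap('top','t3')
cv2.imwrite('pics/c3.png',cv2.resize(s['color'][170:280,230:340,::-1],(600,600),interpolation=2))
E
```

```text
tool_pos: [0.6571, 0.0456, 0.1235]
eef_rot: [[0.994, 0.114, 0.001], [0.114, -0.994, -0.0], [0.001, 0.0, -1.0]]
ft_force: [5.2, -0.5, -3.1]
t 13.6 tcp [657.1  45.6 123.5] x [0.994 0.114 0.001] y [ 0.114 -0.994  0.   ] z [ 0.001 -0.    -1.   ] F [ 5.2 -0.5 -3.1] gap 0.333 ff 62.8 q [-0.1   0.7   1.43 -0.    1.01  1.36]
```

View pics/c3.png

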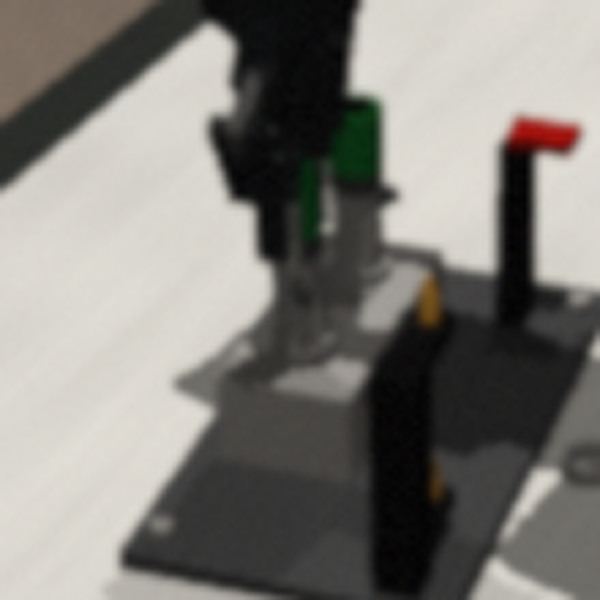

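Both green heads are visible and upright at the block, with the second still in the fingers and almost down. I'll keep lowering to contact.

```bash
python3 -m pendant '[[[0.2,0,0.1],0],[[0.2,0,0.2],0],[[0.2,0,0.3],0],[[0.2,0,0.3],0]]' | sed -n 2,4p
python3 -m pendant '[[[0,0,0.1],0],[[0,0,0.2],0],[[0,0,0.2],0]]' | sed -n 2,4p
```

```text
tool_pos: [0.658, 0.0459, 0.1206]
eef_rot: [[0.993, 0.114, -0.001], [0.114, -0.993, -0.0], [-0.001, 0.0, -1.0]]
ft_force: [4.1, -1.3, -4.8]
tool_pos: [0.6582, 0.046, 0.1196]
eef_rot: [[0.993, 0.114, -0.0], [0.114, -0.993, -0.0], [-0.0, 0.0, -1.0]]
ft_force: [2.7, -1.7, 0.4]
```

```bash
python3 -m pendant '[[[0.1,0,0.1],0],[[0.1,0,0.2],0],[[0.1,0,0.2],0]]' | sed -n 2,4p
python3 -m pendant '[[[0,0,0.1],0],[[0,0,0.2],0],[[0,0,0.2],0]]' | sed -n 2,4p
```

```text
tool_pos: [0.6589, 0.0461, 0.1195]
eef_rot: [[0.993, 0.114, -0.0], [0.114, -0.993, -0.0], [-0.001, 0.0, -1.0]]
ft_force: [-0.1, -0.5, 10.8]
tool_pos: [0.6592, 0.0461, 0.1194]
eef_rot: [[0.993, 0.114, 0.001], [0.114, -0.993, -0.001], [0.001, 0.001, -1.0]]
ft_force: [-3.1, -2.4, 17.5]
```

```bash
python3 -m pendant '[[[0,0,-0.2],0],[[0,0,-0.2],0],[[0,0,-0.2],0]]' 0.4 |sed -n 2,5p;python3 -m pendant '[[[0,0,-3],0],[[0,0,-8],0],[[0,0,-12],0],[[0,0,-16],0]]' 0|sed -n 2,4p
python3 -m pendant '[[[-16,5,0],0],[[-16,25,0],0],[[-16,25,0],0],[[-16,25,0],0],[[-16,25,0],0],[[-16,25,0],0],[[-16,25,0],0],[[-16,25,0],0]]' |sed -n 1,4p
python3 - <<'E'
from h import *
rel((502,-312,270,-97))
for n in('top','side'):
    s=snap(n,n[0]+'4');W=cloud(s);c=s['color'].astype(int);g=(c[...,1]>1.5*c[...,0])&(c[...,1]>1.3*c[...,2])&(c[...,1]>50)&(W[...,2]>.05)&(W[...,0]>.5)
    k,l,q,_=cv2.connectedComponentsWithStats(g.astype(np.uint8))
    for i in range(1,k):
        if q[i,4]>15: P=W[l==i];t=P[P[:,2]>np.percentile(P[:,2],90)-.006];print(n,np.round(t.mean(0)*1000,1),np.round((t.min(0)+t.max(0))*500,1))
o=np.hstack([cv2.resize(load('t4')['color'][150:260,290:420,::-1],(400,340),interpolation=2),cv2.resize(load('s4')['color'][170:280,230:360,::-1],(400,340),interpolation=2)])
cv2.imwrite('pics/c4.png',o)
E
```

```text
tool_pos: [0.6576, 0.0466, 0.1163]
eef_rot: [[0.993, 0.114, -0.004], [0.114, -0.993, 0.001], [-0.004, -0.001, -1.0]]
ft_force: [-0.1, -0.0, -0.1]
finger_gap: 0.597
tool_pos: [0.6583, 0.0464, 0.2777]
eef_rot: [[0.993, 0.114, -0.003], [0.114, -0.994, 0.001], [-0.003, -0.001, -1.0]]
ft_force: [0.8, -0.3, -0.6]
clock: 16.5
tool_pos: [0.5277, -0.2217, 0.2763]
eef_rot: [[0.994, 0.11, -0.002], [0.11, -0.994, 0.002], [-0.002, -0.002, -1.0]]
ft_force: [-0.1, 0.7, 0.4]
t 16.5 tcp [ 527.7 -221.7  276.3] x [ 0.994  0.11  -0.002] y [ 0.11  -0.994 -0.002] z [-0.002  0.002 -1.   ] F [-0.1  0.7  0.4] gap 1.003 ff 0.0 q [-0.59  0.41  1.51  0.    1.23  0.87]
[[np.float64(-3.54), np.float64(8.69), np.float64(0.62)], np.float64(13.3)]
top [660.8 -32.2 162.8] [660.7 -32.  163.9]
top [651.   45.1 163.5] [651.6  46.1 163.9]
side [651.   19.3 161.7] [653.3  11.4 161.1]
```

View pics/c4.png

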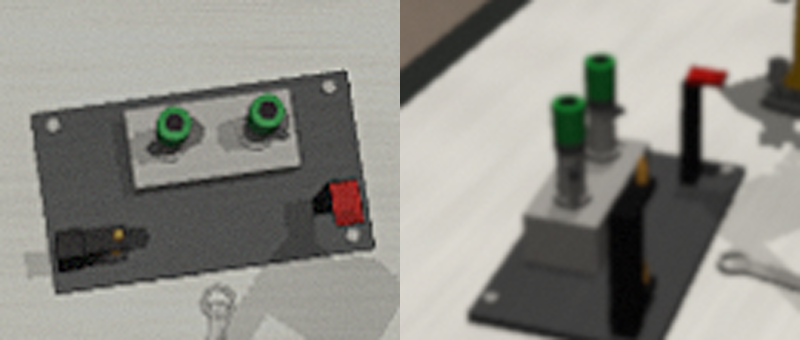

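Both green injectors are seated and upright at (172,127) and (267,113) in the left crop, with head tops near 162 mm as expected when home. Now the gate.

```bash
python3 -m pendant '[[[-3.5,8.7,0],8],[[-3.5,8.7,4],13.3],[[-3.5,8.7,7],13.3],[[-3.5,8.7,7],13.3],[[-3.5,8.7,7],13.3]]' |sed -n 1,4p
python3 - <<'E'
from h import *
rel((501.5,-312,138,-97))
E
```

```text
clock: 17.1
tool_pos: [0.5045, -0.3087, 0.2069]
eef_rot: [[0.993, -0.116, -0.001], [-0.116, -0.993, 0.002], [-0.002, -0.002, -1.0]]
ft_force: [0.2, -0.2, 0.4]
t 17.1 tcp [ 504.5 -308.7  206.9] x [ 0.993 -0.116 -0.002] y [-0.116 -0.993 -0.002] z [-0.001  0.002 -1.   ] F [ 0.2 -0.2  0.4] gap 1.001 ff 0.0 q [-0.74  0.51  1.54  0.    1.09  0.95]
[[np.float64(-0.25), np.float64(0.38), np.float64(6.89)], np.float64(0.4)]
```

```bash
python3 -m pendant '[[[-0.2,0.2,3],0.4],[[-0.2,0.2,6],0.4],[[-0.2,0.2,6.8],0.4],[[-0.2,0.2,6.8],0.4],[[-0.2,0.2,6.8],0.4]]' |sed -n 2,4p
python3 -m pendant '[[[-0.2,0,0],0],[[-0.2,0,0],0],[[-0.2,0,0],0],[[-0.2,0,0],0],[[-0.2,0,0],0],[[-0.2,0,0],0]]' 1 90
```

```text
tool_pos: [0.5033, -0.3127, 0.1412]
eef_rot: [[0.992, -0.123, 0.003], [-0.123, -0.992, -0.002], [0.003, 0.002, -1.0]]
ft_force: [0.6, 0.6, 0.4]
clock: 18.2
tool_pos: [0.5001, -0.3131, 0.1398]
eef_rot: [[0.992, -0.125, 0.001], [-0.125, -0.992, -0.001], [0.001, 0.001, -1.0]]
ft_force: [-0.3, -1.6, 2.4]
finger_gap: 0.195
finger_force: 88.9
```

```bash
python3 -m pendant '[[[0,0,-2],0],[[0,0,-4.5],0],[[0,0,-8],0],[[0,0,-12],0],[[0,0,-12],0],[[0,0,-12],0]]'
python3 - <<'E'
from h import *
rel((440,25,265,-43.2))
E
```

```text
clock: 18.8
tool_pos: [0.4992, -0.3118, 0.2586]
eef_rot: [[0.992, -0.125, -0.001], [-0.125, -0.992, 0.001], [-0.001, -0.001, -1.0]]
ft_force: [-0.7, 0.3, -5.7]
finger_gap: 0.197
finger_force: 88.8
t 18.8 tcp [ 499.2 -311.8  258.6] x [ 0.992 -0.125 -0.001] y [-0.125 -0.992 -0.001] z [-0.001  0.001 -1.   ] F [-0.7  0.3 -5.7] gap 0.197 ff 88.8 q [-0.75  0.45  1.49  0.    1.2   0.95]
[[np.float64(-10.08), np.float64(-32.68), np.float64(-0.6)], np.float64(-54.0)]
```

```bash
python3 -m pendant '[[[-2,-3,-0.8],-3],[[-4,-7,-0.8],-10],[[-6,-11.5,-0.8],-18],[[-8,-16,-0.8],-26],[[-9,-20.5,-0.8],-34],[[-10,-25,-0.8],-42],[[-10,-29,-0.8],-49],[[-10.1,-32,-0.8],-54]]'|sed -n 1,4p
python3 -m pendant '[[[0,0,0],0],[[0,0,0],0]]' |sed -n 1,4p
python3 - <<'E'
from h import *
rel((440,25,198,-43.2))
snap('top','t5');snap('side','s5')
o=np.hstack([cv2.resize(load('t5')['color'][180:280,290:390,::-1],(400,400),interpolation=2),cv2.resize(load('s5')['color'][150:280,270:400,::-1],(400,400),interpolation=2)])
cv2.imwrite('pics/c5.png',o)
E
```

```text
clock: 19.6
tool_pos: [0.4367, 0.0205, 0.2648]
eef_rot: [[0.68, 0.733, -0.006], [0.733, -0.68, 0.002], [-0.003, -0.006, -1.0]]
ft_force: [0.5, -0.5, -4.3]
clock: 19.8
tool_pos: [0.4377, 0.0185, 0.2652]
eef_rot: [[0.683, 0.73, -0.005], [0.73, -0.683, 0.0], [-0.003, -0.004, -1.0]]
ft_force: [0.0, 0.0, -5.0]
t 19.8 tcp [437.7  18.5 265.2] x [ 0.683  0.73  -0.003] y [ 0.73  -0.683 -0.004] z [-0.005  0.    -1.   ] F [ 0.  0. -5.] gap 0.195 ff 89.5 q [-0.21  0.23  1.83 -0.    1.09  0.54]
[[np.float64(0.65), np.float64(-0.25), np.float64(6.72)], np.float64(0.1)]
```

View pics/c5.png

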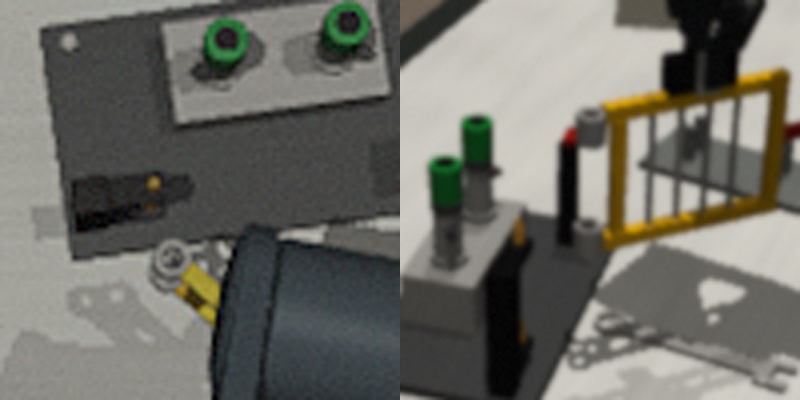

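The gate hangs level. The upper socket is at (172,257) and the upper pin tip at (153,183) in the left crop; in the side crop they are at (591,112) and (519,222). I'll work out the offset from both cameras.

Run:
```python
from h import *
t=load('t5');d=load('s5'); tcp=np.array([437.7,18.5]); th=np.radians(46.9); pred=tcp+92*np.array([np.cos(th),np.sin(th)])
zt=.2614
a=atz(t,290+172/4-.375,180+257/4-.375,zt)*1000; b=atz(d,270+191/3.077-.35,150+112/3.077-.35,zt)*1000
pa=atz(t,290+153/4-.375,180+183/4-.375,.157)*1000; pb=atz(d,270+119/3.077-.35,150+222/3.077-.35,.157)*1000
print('pred',pred,'top',a[:2],'side',b[:2]);print('pin',pa[:2],pb[:2])
for n,p,q in(('top',pa,a),('side',pb,b)): print(n,'seat tcp',tcp+(p-q)[:2])
# ring fit: cloud of socket
for s,n in((t,'t'),(d,'s')):
    W=cloud(s)*1000;m=(np.hypot(W[...,0]-pred[0],W[...,1]-pred[1])<22)&(W[...,2]>250)&(W[...,2]<275);Q=W[m];print(n,len(Q),Q.mean(0),np.percentile(Q[:,2],[5,50,95]))
np.set_printoptions(suppress=True)
o=np.hstack([cv2.resize(t['color'][215:260,315:360,::-1],(400,400),interpolation=2),cv2.resize(d['color'][175:245,295:365,::-1],(400,400),interpolation=2)]);cv2.imwrite('pics/c6.png',o)
```

```text
pred [500.56118718  85.67492945] top [503.30716066  87.78621336] side [502.26795027  85.55039337]
pin [560.80147176  95.06284862] [556.84764492  99.16852277]
top seat tcp [495.1943111   25.77663526]
side seat tcp [492.27969465  32.1181294 ]
t 81 [497.92667856  82.74227888 261.67290892] [256.7490688  261.32875014 267.09501066]
s 132 [497.18829306  85.97888706 259.39104285] [251.11615191 260.14767941 267.06551277]
```

View pics/c6.png

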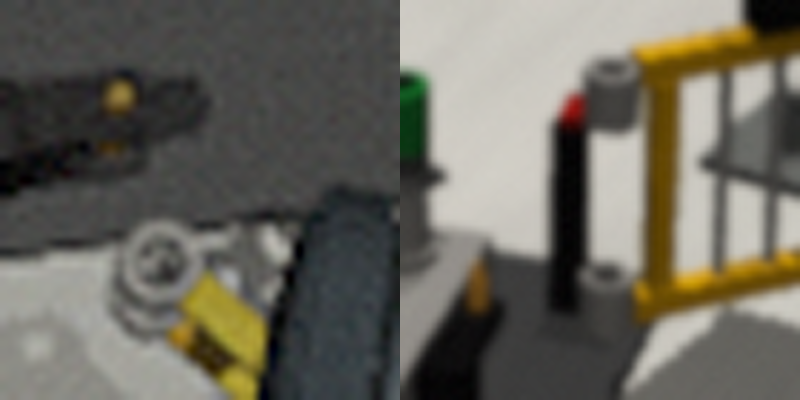

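Run:
```python
from h import *
t=load('t5');d=load('s5'); tcp=np.array([437.7,18.5])
a=atz(t,332.67,243.47,.2614)*1000; b=atz(d,332.04,186.49,.2614)*1000
pa=atz(t,328.06,225.13,.154)*1000; pb=atz(d,308.75,220.1,.157)*1000
print(a[:2],b[:2],'pin',pa[:2],pb[:2])
for p,q in((pa,a),(pb,b)): print('seat tcp',tcp+(p-q)[:2])
```

```text
[504.27424403  87.65570458] [500.74961613  87.28554394] pin [561.79894103  94.48278646] [559.25842512  91.49975999]
seat tcp [495.22469701  25.32708188]
seat tcp [496.20880898  22.71421605]
```

```bash
python3 -m pendant '[[[0,0,2],0],[[0,0,4],0],[[0,0,6],0],[[0,0,6],0],[[1.1,1,6],0],[[2.2,2,6],0],[[3,2.6,6],0],[[3,2.6,6],0]]'|sed -n 1,4p
python3 - <<'E'
from h import *
rel((495.7,24.3,205,-43.1))
E
```

```text
clock: 20.7
tool_pos: [0.481, 0.0211, 0.2079]
eef_rot: [[0.685, 0.729, 0.003], [0.729, -0.685, -0.001], [0.002, 0.002, -1.0]]
ft_force: [-0.3, 0.4, -4.4]
t 20.7 tcp [481.   21.1 207.9] x [0.685 0.729 0.002] y [ 0.729 -0.685  0.002] z [ 0.003 -0.001 -1.   ] F [-0.3  0.4 -4.4] gap 0.194 ff 89.3 q [-0.19  0.37  1.81  0.    0.96  0.57]
[[np.float64(1.24), np.float64(0.85), np.float64(0.29)], np.float64(-0.1)]
```

```bash
python3 -m pendant '[[[0.6,0.4,0],0],[[1.2,0.8,0],0],[[1.2,0.8,0],0],[[1.2,0.8,0],0]]'|sed -n 1,4p
python3 - <<'E'
from h import *
rel((495.7,24.3,205,-43.1))
t=snap('top','t6');d=snap('side','s6')
o=np.hstack([cv2.resize(t['color'][205:250,305:350,::-1],(400,400),interpolation=2),cv2.resize(d['color'][190:270,285:365,::-1],(400,400),interpolation=2)]);cv2.imwrite('pics/c7.png',o)
E
```

```text
clock: 21.1
tool_pos: [0.4927, 0.0252, 0.2072]
eef_rot: [[0.684, 0.73, -0.001], [0.73, -0.684, 0.0], [-0.0, -0.001, -1.0]]
ft_force: [-0.4, 0.3, -4.7]
t 21.1 tcp [492.7  25.2 207.2] x [ 0.684  0.73  -0.   ] y [ 0.73  -0.684 -0.001] z [-0.001  0.    -1.   ] F [-0.4  0.3 -4.7] gap 0.192 ff 89.3 q [-0.18  0.39  1.78 -0.    0.97  0.58]
[[np.float64(0.13), np.float64(0.28), np.float64(0.22)], np.float64(-0.0)]
```

View pics/c7.png

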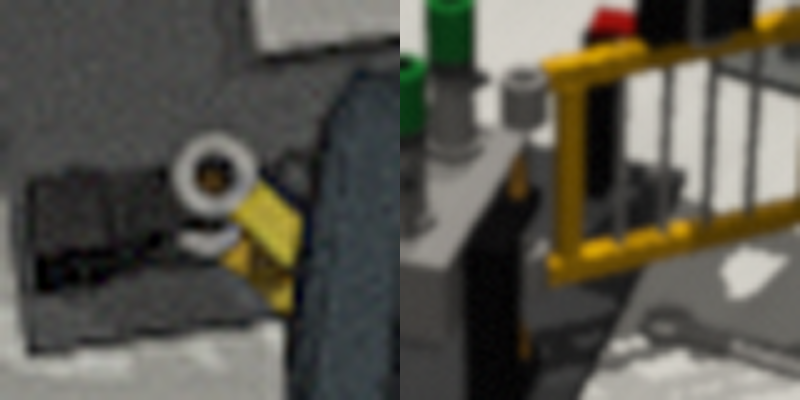

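The upper pin's brass shows inside the upper socket ring at (213,173) in the left crop, so the two are nearly aligned. I'll compute the residual.

Run:
```python
from h import *
t=load('t6');d=load('s6'); tcp=np.array([492.7,25.2])
a=atz(t,328.53,224.02,.2034)*1000; b=atz(d,309.6,205.0,.2034)*1000
# upper ring by image code: bright annulus centroid
g=cv2.cvtColor(t['color'],cv2.COLOR_RGB2HSV)[215:234,320:337]; m=(g[...,1]<40)&(g[...,2]>110); n,l,q,c=cv2.connectedComponentsWithStats(m.astype(np.uint8)); i=1+np.argmax(q[1:,4]); print('ring',q[i],c[i]+[320,215])
pa=np.array([561.8,94.5]);pb=atz(d,308.6,220.4,.157)*1000
print(a[:2],b[:2],pb[:2],'seat',tcp+pa-a[:2],tcp+pb[:2]-b[:2])
rel((495.7,24.3,195,-43.1))
```

```text
ring [ 5  5  9  9 39] [328.69230769 224.1025641 ]
[558.46602133  94.6861532 ] [554.73171717  95.60881433] [558.999474    92.93789265] seat [496.03397867  25.0138468 ] [496.96775683  22.52907832]
t 21.2 tcp [492.5  25.2 207.1] x [ 0.684  0.73  -0.001] y [ 0.73  -0.684 -0.001] z [-0.001  0.    -1.   ] F [ 0.6  0.2 -4.5] gap 0.194 ff 89.3 q [-0.18  0.39  1.78 -0.    0.97  0.58]
[[np.float64(0.15), np.float64(0.3), np.float64(1.21)], np.float64(-0.1)]
```

```bash
python3 -m pendant '[[[0.17,0.33,0.4],0],[[0.17,0.33,0.8],0],[[0.17,0.33,1.4],0],[[0.17,0.33,1.4],0],[[0.17,0.33,1.4],0]]'|sed -n 1,4p
python3 - <<'E'
from h import *
rel((496.2,24.2,185,-43.1))
E
```

```text
clock: 21.7
tool_pos: [0.4962, 0.0241, 0.1928]
eef_rot: [[0.684, 0.729, -0.001], [0.729, -0.684, 0.0], [-0.001, -0.001, -1.0]]
ft_force: [-0.2, -0.8, -4.4]
t 21.7 tcp [496.2  24.1 192.8] x [ 0.684  0.729 -0.001] y [ 0.729 -0.684 -0.001] z [-0.001  0.    -1.   ] F [-0.2 -0.8 -4.4] gap 0.195 ff 89.3 q [-0.18  0.41  1.79  0.    0.94  0.58]
[[np.float64(0.0), np.float64(-0.0), np.float64(0.78)], np.float64(-0.1)]
```

Now lower slowly, watching the force.

```bash
python3 -m pendant '[[[0,0,0.3],0],[[0,0,0.6],0],[[0,0,0.9],0],[[0,0,0.9],0]]'|sed -n 2,4p
python3 -m pendant '[[[0,0,0.2],0],[[0,0,0.4],0],[[0,0,0.4],0]]'|sed -n 2,4p
```

```text
tool_pos: [0.4962, 0.0242, 0.1838]
eef_rot: [[0.684, 0.729, -0.001], [0.729, -0.684, 0.0], [-0.001, -0.001, -1.0]]
ft_force: [-0.1, 0.4, -5.1]
tool_pos: [0.4963, 0.0242, 0.18]
eef_rot: [[0.684, 0.729, -0.001], [0.729, -0.684, 0.0], [-0.0, -0.001, -1.0]]
ft_force: [0.3, 0.2, -4.6]
```

```bash
python3 -m pendant '[[[0,0,0.2],0],[[0,0,0.4],0],[[0,0,0.4],0]]'|sed -n 2,4p
python3 -m pendant '[[[0,0,0.3],0],[[0,0,0.5],0],[[0,0,0.5],0]]'|sed -n 2,4p
```

```text
tool_pos: [0.4963, 0.0243, 0.1759]
eef_rot: [[0.684, 0.729, -0.001], [0.729, -0.684, 0.0], [-0.0, -0.001, -1.0]]
ft_force: [-0.5, 0.7, -4.7]
tool_pos: [0.4963, 0.0243, 0.1709]
eef_rot: [[0.684, 0.729, -0.001], [0.729, -0.684, 0.0], [-0.0, -0.001, -1.0]]
ft_force: [0.1, 1.9, -5.9]
```

```bash
python3 -m pendant '[[[0,0,0.2],0],[[0,0,0.4],0],[[0,0,0.5],0],[[0,0,0.5],0]]'|sed -n 2,4p
python3 -m pendant '[[[0,0,0.1],0],[[0,0,0.2],0],[[0,0,0.2],0]]'|sed -n 2,4p
```

```text
tool_pos: [0.4964, 0.0242, 0.166]
eef_rot: [[0.684, 0.729, -0.0], [0.729, -0.684, 0.0], [-0.0, -0.001, -1.0]]
ft_force: [-0.3, 1.9, -5.5]
tool_pos: [0.4965, 0.0241, 0.1645]
eef_rot: [[0.684, 0.729, -0.0], [0.729, -0.684, -0.0], [-0.0, 0.0, -1.0]]
ft_force: [-2.4, 0.8, -0.0]
```

```bash
python3 -m pendant '[[[0,0,0.1],0],[[0,0,0.1],0]]'|sed -n 2,4p
python3 -m pendant '[[[0,0,-0.1],0],[[0,0,-0.1],0],[[0,0,-0.1],0]]' 0.66 20
python3 - <<'E'
from h import *
st()
t=snap('top','t7');d=snap('side','s7')
for s,n in((t,'t'),(d,'s')):
    W=cloud(s)*1000;c=s['color'].astype(int);m=(np.hypot(W[...,0]-561.5,W[...,1]-94.5)<14)&(W[...,2]>150)&(W[...,2]<180);print(n,m.sum(),W[m].mean(0),np.percentile(W[m][:,2],[10,50,90]))
    y=(c[...,0]>1.5*c[...,2])&(c[...,1]>1.3*c[...,2])&(c[...,0]>90)&(abs(W[...,0]-510)<80)&(abs(W[...,1]-30)<90)&(W[...,2]>140);print('topbar z',y.sum(),np.percentile(W[y][:,2],[10,50,90]) if y.any() else '')
p0=np.array([561.8,94.5]);r=np.array([496.5,24.1])-p0;rr=np.hypot(*r);print('radius',rr)
s=arm.read_state();R=np.array(s['eef_rot']);tool=np.array(s['tool_pos'])*1000
for a in(6,13,20,28,36,44):
    q=np.radians(a);M=np.array([[np.cos(q),-np.sin(q)],[np.sin(q),np.cos(q)]]);P=np.append(p0+M@r,tool[2]);print(a,np.round(R.T@(P-tool)/10,2),P)
E
```

```text
tool_pos: [0.4965, 0.0239, 0.1641]
eef_rot: [[0.684, 0.73, 0.0], [0.73, -0.684, -0.0], [-0.0, 0.001, -1.0]]
ft_force: [-4.1, 0.1, 4.7]
clock: 24.2
tool_pos: [0.4977, 0.0237, 0.1646]
eef_rot: [[0.684, 0.729, 0.002], [0.729, -0.684, -0.001], [0.001, 0.002, -1.0]]
ft_force: [-0.4, 0.2, 0.0]
finger_gap: 0.342
finger_force: 0.0
t 24.2 tcp [497.7  23.7 164.6] x [0.684 0.729 0.001] y [ 0.729 -0.684  0.002] z [ 0.002 -0.001 -1.   ] F [-0.4  0.2  0. ] gap 0.342 ff 0.0 q [-0.18  0.46  1.82 -0.    0.87  0.58]
t 55 [559.44185265  92.78388755 159.84505985] [154.11010538 159.89960649 164.99142594]
topbar z 109 [156.04561206 160.79368643 166.42581053]
s 76 [558.23079052  95.60009243 158.58107729] [153.01781109 158.51989355 162.92610942]
topbar z 228 [149.15067626 159.50902624 165.06828519]
radius 96.02213286529306
6 [0.03 0.94 0.  ] [504.21652405  17.65994991 164.35917291]
13 [0.23 2.1  0.  ] [514.010189    11.21504359 164.35917291]
20 [0.57 3.22 0.  ] [524.51628995   6.01172414 164.35917291]
28 [1.12 4.44 0.01] [537.19432021   1.68399641 164.35917291]
36 [1.84 5.57 0.01] [550.35127203  -0.83717338 164.35917291]
44 [2.7  6.59 0.01] [563.73106032  -1.50271353 164.35917291]
```

The gate is down: upper socket top at about 160 mm against 161 expected. I'll swing it with the fingers loosely straddling the grip.

```bash
python3 -m pendant '[[[0,0,0],0],[[0,0.6,0],-4],[[0.1,1.3,0],-8],[[0.2,2.1,0],-13],[[0.35,2.65,0],-16.5],[[0.57,3.22,0],-20],[[0.85,3.85,0],-24],[[1.12,4.44,0],-28]]' 0.74
python3 - <<'E'
from h import *
s=st();p0=np.array([561.8,94.5]);r=np.array([496.5,24.1])-p0;R=np.array(s['eef_rot']);tool=np.array(s['tool_pos'])*1000
for a in(32,36,40,44,47,50,53):
    q=np.radians(a);M=np.array([[np.cos(q),-np.sin(q)],[np.sin(q),np.cos(q)]]);P=np.append(p0+M@r,tool[2]);print(a,np.round(R.T@(P-tool)/10,2),P)
E
```

```text
clock: 25.1
tool_pos: [0.5368, 0.0018, 0.1641]
eef_rot: [[0.259, 0.966, -0.0], [0.966, -0.259, 0.0], [0.0, -0.0, -1.0]]
ft_force: [-0.1, 0.0, -0.6]
finger_gap: 0.261
finger_force: 0.1
t 25.1 tcp [536.8   1.8 164.1] x [0.259 0.966 0.   ] y [ 0.966 -0.259 -0.   ] z [-0.  0. -1.] F [-0.1  0.  -0.6] gap 0.261 ff 0.1 q [-0.2   0.5   1.72  0.    0.92  0.06]
32 [ 0.03  0.71 -0.  ] [5.43728776e+02 1.93686076e-01 1.64092142e+02]
36 [ 0.1   1.38 -0.  ] [550.35127203  -0.83717338 164.09214248]
40 [ 0.22  2.04 -0.  ] [557.02954559  -1.40355971 164.09214248]
44 [ 0.38  2.69 -0.  ] [563.73106032  -1.50271353 164.09214248]
47 [ 0.53  3.17 -0.  ] [568.75280768  -1.27008126 164.09214248]
50 [ 0.71  3.64 -0.  ] [573.75549788  -0.77494986 164.09214248]
53 [ 0.91  4.1  -0.  ] [ 5.78725419e+02 -1.86764360e-02  1.64092142e+02]
```

```bash
python3 -m pendant '[[[0.05,0.7,0],-4],[[0.1,1.4,0],-8],[[0.2,2.0,0],-12],[[0.38,2.7,0],-16],[[0.53,3.2,0],-19],[[0.53,3.2,0],-19]]'|sed -n 2,4p
python3 -m pendant '[[[0.1,0.3,0],-1.5],[[0.15,0.6,0],-2.8],[[0.15,0.6,0],-2.8]]'
python3 - <<'E'
from h import *
st()
for n in('top','side'):
    s=snap(n,n[0]+'8');W=cloud(s)*1000;c=s['color'].astype(int);R_,G,B=c[...,0],c[...,1],c[...,2]
    m=(R_>1.8*G)&(R_>1.8*B)&(R_>60)&(W[...,0]>500)&(W[...,0]<660)&(abs(W[...,1]+90)<60)
    for lo,hi in((95,118),(118,140)):
        P=W[m&(W[...,2]>lo)&(W[...,2]<hi)]; print(n,lo,len(P),P.mean(0) if len(P) else '',P.min(0) if len(P) else '',P.max(0) if len(P) else '')
E
```

```text
tool_pos: [0.5696, -0.0015, 0.1641]
eef_rot: [[-0.067, 0.998, 0.001], [0.998, 0.067, -0.0], [-0.0, 0.001, -1.0]]
ft_force: [-0.2, -0.5, 0.7]
clock: 26.0
tool_pos: [0.5752, 0.0006, 0.1643]
eef_rot: [[-0.116, 0.993, 0.001], [0.993, 0.116, 0.0], [-0.0, 0.001, -1.0]]
ft_force: [-0.5, -0.7, -0.6]
finger_gap: 0.259
finger_force: 0.0
t 26.0 tcp [575.2   0.6 164.3] x [-0.116  0.993 -0.   ] y [0.993 0.116 0.001] z [ 0.001  0.    -1.   ] F [-0.5 -0.7 -0.6] gap 0.259 ff 0.0 q [-0.19  0.55  1.63  0.    0.97 -0.31]
top 95 0   
top 118 0   
side 95 0   
side 118 20 [576.8052909  -96.60357698 131.7525891 ] [ 569.22540507 -106.64706669  129.23583789] [585.67118928 -90.75219155 134.71255541]
```

```bash
python3 -m pendant '[[[0,0.2,0],0],[[0,0.2,0],0]]'|sed -n 2,4p
python3 -m pendant '[[[0,0.2,0],0],[[0,0.2,0],0]]'|sed -n 2,4p
python3 -m pendant '[[[0,0.2,0],0],[[0,0.2,0],0],[[0,0.2,0],0]]'|sed -n 2,7p
```

```text
tool_pos: [0.5761, 0.0008, 0.1642]
eef_rot: [[-0.116, 0.993, -0.002], [0.993, 0.116, -0.0], [0.0, -0.002, -1.0]]
ft_force: [-1.5, 0.6, 0.6]
tool_pos: [0.5763, 0.0008, 0.1641]
eef_rot: [[-0.116, 0.993, -0.006], [0.993, 0.116, -0.0], [0.0, -0.006, -1.0]]
ft_force: [-5.9, -1.8, 5.0]
tool_pos: [0.5765, 0.0009, 0.1641]
eef_rot: [[-0.117, 0.993, -0.01], [0.993, 0.117, -0.001], [0.0, -0.01, -1.0]]
ft_force: [-8.4, -3.5, 5.7]
finger_gap: 0.258
finger_force: 4.7
```

The gate is hard against the stop at 8 N, square with the rig. I'll relax, open, lift clear and check.

```bash
python3 -m pendant '[[[0,-0.4,0],0],[[0,-0.4,0],0]]'|sed -n 2,4p
python3 -m pendant '[[[0,-0.4,0],0],[[0,-0.4,0],0],[[0,-0.4,0],0]]' 0.3|sed -n 2,7p
python3 -m pendant '[[[0,0,-2],0],[[0,0,-6],0],[[0,0,-11],0],[[0,-3,-13],0],[[0,-8,-13],0],[[0,-12,-13],0],[[0,-14,-13],0],[[0,-14,-13],0]]'
python3 - <<'E'
from h import *
st()
yaw=np.radians(6.75);c_,s_=np.cos(yaw),np.sin(yaw);R=np.array([[c_,-s_],[s_,c_]]);o=np.array([627.5,2.2])
for n in('top','side'):
    s=snap(n,n[0]+'9');W=cloud(s)*1000;c=s['color'].astype(int);r,g,b=c[...,0],c[...,1],c[...,2]
    L=W.copy();L[...,:2]=(W[...,:2]-o)@R
    for nm,m in(('yellow top',(r>1.5*b)&(g>1.3*b)&(r>80)&(L[...,2]>150)),('grip',(c.max(-1)<50)&(L[...,2]>170)&(L[...,2]<200)),('red',(r>1.8*g)&(r>1.8*b)&(r>50)&(L[...,1]<-60)),('green',(g>1.5*r)&(g>1.3*b)&(L[...,2]>148)&(L[...,0]>0))):
        P=L[m&(abs(L[...,0])<110)&(abs(L[...,1])<150)]
        if len(P)>5:
            f=np.polyfit(P[:,1],P[:,0],1); print(n,nm,len(P),np.round(np.median(P,0),1),'slope',np.round(np.degrees(np.arctan(f[0])),2),'z',np.round(np.percentile(P[:,2],[5,50,95])),'y',np.round(np.percentile(P[:,1],[2,98])))
    for nm,P in dict(tongue=(-.055,-.095,.107),tongueTop=(-.055,-.08,.113)).items():
        u=proj(s,np.append(o/1000+R@P[:2],P[2])); k=np.round(u).astype(int); print(nm,u,c[k[1]-2:k[1]+3,k[0]].tolist())
E
```

```text
tool_pos: [0.5762, 0.0008, 0.1642]
eef_rot: [[-0.115, 0.993, -0.001], [0.993, 0.115, 0.0], [0.0, -0.001, -1.0]]
ft_force: [-2.6, 0.2, 1.3]
tool_pos: [0.5734, 0.0003, 0.1643]
eef_rot: [[-0.115, 0.993, 0.001], [0.993, 0.115, -0.0], [-0.0, 0.001, -1.0]]
ft_force: [0.6, -0.4, 0.5]
finger_gap: 0.699
finger_force: 0.0
clock: 28.1
tool_pos: [0.4311, -0.0155, 0.2945]
eef_rot: [[-0.115, 0.993, -0.001], [0.993, 0.115, 0.0], [0.0, -0.001, -1.0]]
ft_force: [0.2, -0.4, 0.2]
finger_gap: 0.707
finger_force: 0.0
t 28.1 tcp [431.1 -15.5 294.5] x [-0.115  0.993  0.   ] y [ 0.993  0.115 -0.001] z [-0.001  0.    -1.   ] F [ 0.2 -0.4  0.2] gap 0.707 ff 0.0 q [-0.3   0.18  1.81 -0.    1.16 -0.41]
top yellow top 177 [-58.1  37.9 162.6] slope 1.63 z [155. 163. 169.] y [-71.  91.]
top grip 187 [-59.3   6.1 192.1] slope 4.4 z [177. 192. 197.] y [-23.  34.]
top red 151 [-53.4 -97.8 130.7] slope -18.49 z [102. 131. 137.] y [-133.  -80.]
top green 160 [ 26.5  27.3 161.8] slope -0.2 z [154. 162. 168.] y [-50.  53.]
tongue [399.30827721 217.61859272] [[143, 42, 39], [136, 38, 31], [121, 29, 22], [118, 33, 23], [118, 30, 20]]
tongueTop [394.1352559  218.07169039] [[162, 147, 53], [182, 162, 56], [175, 158, 56], [168, 154, 53], [126, 118, 42]]
side yellow top 103 [-60.7  51.8 162.5] slope 2.28 z [153. 163. 166.] y [-69.  88.]
side grip 127 [-62.4  21.5 187.3] slope 5.59 z [172. 187. 194.] y [-14.  37.]
side red 23 [-65.9 -91.  130.9] slope -4.5 z [106. 131. 133.] y [-103.  -81.]
side green 140 [ 23.9  40.8 159.7] slope -0.72 z [150. 160. 165.] y [-40.  57.]
tongue [328.92164665 201.41365226] [[82, 60, 8], [89, 64, 9], [93, 67, 9], [92, 66, 3], [89, 63, 3]]
tongueTop [327.49766116 202.03946776] [[72, 52, 4], [72, 51, 2], [75, 54, 4], [74, 53, 4], [74, 53, 4]]
```

Run:
```python
from h import *
yaw=np.radians(6.75);R=np.array([[np.cos(yaw),-np.sin(yaw)],[np.sin(yaw),np.cos(yaw)]])
s=snap('top','t10');c=s['color'].astype(int);r,g,b=c[...,0],c[...,1],c[...,2]
m=(r>1.5*b)&(g>1.3*b)&(r>120)
o=np.array([628.2,1.9])
for y in(80,65,50,-30,-45,-58):
    u0,v0=proj(s,np.append(o/1000+R@[-.055,y/1000],.165)); u=int(round(u0)); vv=np.arange(int(v0)-8,int(v0)+9); k=vv[m[vv,u]]
    w=(r-b)[k,u]; v=(w*k).sum()/w.sum(); P=(atz(s,u,v,.165)*1000)[:2]; print(y,'px',u,k.min(),k.max(),'pred v',round(v0,1),'loc',np.round((P-o)@R,1), 'bright top/bottom', r[k,u].tolist())
```

```text
80 px 336 222 226 pred v 223.5 loc [-56.2  79.6] bright top/bottom [144, 168, 166, 174, 136]
65 px 342 221 230 pred v 222.7 loc [-60.6  64.7] bright top/bottom [125, 174, 163, 176, 132, 142, 136]
50 px 347 220 229 pred v 221.9 loc [-58.7  51.4] bright top/bottom [122, 165, 168, 167, 162, 143]
-30 px 378 225 225 pred v 217.7 loc [-73.7 -27. ] bright top/bottom [156]
-45 px 384 217 221 pred v 216.9 loc [-60.3 -44.7] bright top/bottom [153, 165, 167, 172, 133]
-58 px 389 217 220 pred v 216.2 loc [-60.7 -57.7] bright top/bottom [169, 168, 170, 140]
```

The gate measures about 2° short of parallel, so I'll push it again near the free end with closed fingers.

Run:
```python
from h import *
rel((505,-63,270,83.25),(534.8,-59.5,153,83.25),(505,-63,270,6.75),(525,-60,153,6.75))
```

```text
t 28.25 tcp [435.4 -16.2 294.8] x [-0.115  0.993 -0.001] y [0.993 0.115 0.003] z [ 0.003 -0.001 -1.   ] F [ 0.  -0.2 -0.7] gap 0.7 ff 0.0 q [-0.3   0.18  1.8   0.    1.16 -0.41]
[[np.float64(-5.45), np.float64(6.37), np.float64(2.5)], np.float64(-76.6)]
[[np.float64(-5.43), np.float64(9.34), np.float64(14.21)], np.float64(-76.6)]
[[np.float64(-5.45), np.float64(6.37), np.float64(2.5)], np.float64(-0.1)]
[[np.float64(-5.37), np.float64(8.36), np.float64(14.2)], np.float64(-0.1)]
```

```bash
python3 -m pendant '[[[-3,4,1],0],[[-5.4,6.5,4],0],[[-5.4,8.3,8.5],0],[[-5.4,8.3,12.5],0],[[-5.4,8.3,14.2],0],[[-5.4,8.3,14.2],0],[[-5.4,8.3,14.2],0]]' 1 40|sed -n 2,5p
python3 -m pendant '[[[0,0.5,0],0],[[0,1,0],0],[[0,1.5,0],0],[[0,1.8,0],0],[[0,1.8,0],0]]'
python3 -m pendant '[[[0,0.4,0],0],[[0,0.8,0],0],[[0,0.8,0],0]]'|sed -n 2,4p
```

```text
tool_pos: [0.5238, -0.0601, 0.152]
eef_rot: [[-0.116, 0.993, 0.001], [0.993, 0.116, -0.0], [-0.0, 0.001, -1.0]]
ft_force: [0.7, -0.6, -0.5]
finger_gap: -0.006
clock: 29.45
tool_pos: [0.5411, -0.0579, 0.1528]
eef_rot: [[-0.116, 0.993, 0.002], [0.993, 0.116, -0.001], [-0.001, 0.002, -1.0]]
ft_force: [0.1, -1.1, -0.0]
finger_gap: -0.006
finger_force: 0.0
tool_pos: [0.549, -0.057, 0.1523]
eef_rot: [[-0.116, 0.993, 0.001], [0.993, 0.116, -0.0], [-0.0, 0.001, -1.0]]
ft_force: [-0.2, -0.2, -0.5]
```

```bash
for i in 1; do python3 -m pendant '[[[0,0.2,0],0],[[0,0.4,0],0],[[0,0.4,0],0]]'|sed -n 2,4p; python3 -m pendant '[[[0,0.2,0],0],[[0,0.4,0],0],[[0,0.4,0],0]]'|sed -n 2,4p; python3 -m pendant '[[[0,0.2,0],0],[[0,0.2,0],0]]'|sed -n 2,4p;  done
```

```text
tool_pos: [0.5525, -0.0565, 0.1522]
eef_rot: [[-0.116, 0.993, 0.0], [0.993, 0.116, -0.0], [-0.0, 0.0, -1.0]]
ft_force: [-0.1, 0.4, 0.2]
tool_pos: [0.5565, -0.056, 0.1523]
eef_rot: [[-0.116, 0.993, 0.0], [0.993, 0.116, -0.0], [-0.0, 0.0, -1.0]]
ft_force: [-0.2, 0.1, -0.7]
tool_pos: [0.5584, -0.0558, 0.1523]
eef_rot: [[-0.116, 0.993, 0.0], [0.993, 0.116, -0.0], [-0.0, 0.0, -1.0]]
ft_force: [-0.2, -0.8, 0.9]
```

```bash
python3 -m pendant '[[[0,0.2,0],0],[[0,0.3,0],0],[[0,0.3,0],0]]'|sed -n 2,4p; python3 -m pendant '[[[0,0.2,0],0],[[0,0.3,0],0],[[0,0.3,0],0]]'|sed -n 2,4p; python3 -m pendant '[[[0,0.2,0],0],[[0,0.2,0],0]]'|sed -n 2,4p
```

```text
tool_pos: [0.5613, -0.0554, 0.1523]
eef_rot: [[-0.116, 0.993, 0.0], [0.993, 0.116, -0.0], [-0.0, 0.0, -1.0]]
ft_force: [0.2, 0.0, -0.1]
tool_pos: [0.5632, -0.0551, 0.1521]
eef_rot: [[-0.116, 0.993, -0.002], [0.993, 0.116, 0.0], [0.0, -0.002, -1.0]]
ft_force: [-2.9, -1.1, 1.4]
tool_pos: [0.5635, -0.055, 0.152]
eef_rot: [[-0.116, 0.993, -0.006], [0.993, 0.116, -0.0], [0.001, -0.006, -1.0]]
ft_force: [-6.7, -1.5, 4.8]
```

```bash
python3 -m pendant '[[[0,0.3,0],0],[[0,0.3,0],0],[[0,0.3,0],0]]'|sed -n 2,4p; python3 -m pendant '[[[0,-2,0],0],[[0,-4,-3],0],[[0,-7,-8],0],[[0,-11,-12],0],[[0,-15,-14],0],[[0,-15,-14],0],[[0,-15,-14],0]]' |sed -n 1,2p
python3 - <<'E'
from h import *
yaw=np.radians(6.75);R=np.array([[np.cos(yaw),-np.sin(yaw)],[np.sin(yaw),np.cos(yaw)]])
s=snap('top','t11');c=s['color'].astype(int);snap('side','s11')
o=np.array([628.2,1.9])
for y in(85,75,65,55,-30,-40,-50,-60,-68):
    u0,v0=proj(s,np.append(o/1000+R@[-.049,y/1000],.165));w0=proj(s,np.append(o/1000+R@[-.061,y/1000],.165))[1]; u=int(round(u0)); a=int(v0)-4; print(y,u,'edges',round(v0,1),round(w0,1),'from',a,(c[...,0]-c[...,2])[a:a+14,u].tolist())
for y in(-72,-80,-90,-95,-100):
    u0,v0=proj(s,np.append(o/1000+R@[-.055,y/1000],.113));u=int(round(u0));a=int(v0)-6;print('tong',y,u,round(v0,1),'from',a,c[a:a+14,u].tolist())
E
```

```text
tool_pos: [0.5638, -0.0549, 0.152]
eef_rot: [[-0.117, 0.993, -0.012], [0.993, 0.117, -0.001], [0.001, -0.012, -1.0]]
ft_force: [-12.3, -4.3, 8.3]
clock: 32.35
tool_pos: [0.4203, -0.0721, 0.2936]
85 334 edges 221.5 226.1 from 217 [0, -2, -1, -8, 27, 99, 129, 125, 119, 92, 37, 34, 30, 51]
75 337 edges 221.0 225.6 from 216 [2, 1, 1, -3, -14, 67, 121, 116, 114, 107, 71, 38, 46, 43]
65 341 edges 220.4 225.0 from 216 [-1, 1, 3, -6, 1, 88, 120, 115, 117, 89, 37, 42, 72, 105]
55 345 edges 219.9 224.5 from 215 [2, 0, 4, -2, -9, 54, 115, 113, 113, 110, 75, 55, 75, 46]
-30 378 edges 215.4 220.0 from 211 [0, -1, -3, 0, -2, 11, 64, 67, 55, 58, 46, 20, 84, 111]
-40 382 edges 214.9 219.5 from 210 [2, 3, -1, 7, -2, -11, 65, 126, 111, 118, 99, 28, 75, 114]
-50 385 edges 214.4 218.9 from 210 [1, 1, 3, 0, -5, 10, 88, 116, 114, 115, 93, 36, 52, 49]
-60 389 edges 213.8 218.4 from 209 [0, 0, 4, -2, -4, -14, 63, 122, 115, 116, 108, 68, 33, 48]
-68 392 edges 213.4 218.0 from 209 [2, -1, 3, 1, -2, -4, 79, 121, 112, 118, 95, 35, 43, 23]
tong -72 391 218.2 from 212 [[74, 72, 71], [64, 64, 70], [23, 29, 35], [1
[... 400 characters left out ...]
0 398 217.3 from 211 [[137, 39, 40], [133, 43, 40], [123, 35, 26], [126, 33, 28], [131, 35, 28], [131, 33, 30], [119, 31, 26], [94, 27, 19], [77, 29, 28], [66, 18, 15], [45, 12, 13], [45, 52, 56], [77, 84, 82], [68, 65, 66]]
tong -95 400 217.1 from 211 [[136, 34, 29], [133, 37, 35], [137, 37, 35], [133, 38, 34], [133, 34, 33], [137, 42, 36], [134, 37, 30], [139, 40, 37], [138, 38, 33], [138, 38, 35], [148, 31, 28], [122, 23, 25], [44, 52, 52], [75, 77, 71]]
tong -100 402 216.8 from 210 [[135, 34, 30], [130, 29, 27], [134, 37, 38], [132, 34, 31], [136, 39, 37], [132, 36, 35], [134, 37, 33], [133, 36, 31], [133, 35, 31], [133, 34, 29], [137, 36, 32], [146, 35, 33], [119, 33, 29], [40, 52, 51]]
```

Run:
```python
from h import *
yaw=np.radians(6.75);R=np.array([[np.cos(yaw),-np.sin(yaw)],[np.sin(yaw),np.cos(yaw)]]);o=np.array([628.2,1.9])
W=lambda x,y,z:np.append(o/1000+R@[x/1000,y/1000],z/1000)
for f in('t0','t11'):
    s=load('top0' if f=='t0' else f);c=s['color'].astype(int)
    for x,y,z,n in((-71,-104,131,'lip near'),(-35,-104,131,'lip far'),(-71,-100,131,'lip near'),(-35,-100,131,'lip far'),(-85,-60,12,'base near'),(-85,50,12,'base near'),(-85,80,12,'base near'),(85,-60,12,'base far'),(85,100,12,'base far'),(85,-120,12,'base far'),(-60,-80,101,'tongue near'),(-5,60,62,'block near'),(-5,-60,62,'block near'),(65,60,62,'block far'),(65,-60,62,'block far')):
        u0,v0=proj(s,W(x,y,z));u=int(round(u0));v0+=(u-u0)*(-.13);a=int(round(v0))-4
        g=c[a:a+9,u]; k=g[:,0]-g[:,2] if 'lip' in n or 'ton' in n else g.sum(1)//3; d=np.abs(np.diff(k.astype(float)));j=np.argmax(d);w=d[max(j-1,0):j+2];e=a+.5+(w*np.arange(max(j-1,0),max(j-1,0)+len(w))).sum()/w.sum()
        print(f,n,y,'pred',round(v0,2),'edge',round(e,2),'diff',round(e-v0,2))
```

```text
t0 lip near -104 pred 221.62 edge 221.47 diff -0.14
t0 lip far -104 pred 208.23 edge 208.19 diff -0.04
t0 lip near -100 pred 221.76 edge 221.92 diff 0.17
t0 lip far -100 pred 208.37 edge 208.22 diff -0.15
t0 base near -60 pred 233.92 edge 234.08 diff 0.16
t0 base near 50 pred 239.21 edge 239.62 diff 0.41
t0 base near 80 pred 240.73 edge 240.62 diff -0.11
t0 base far -60 pred 175.74 edge 175.68 diff -0.06
t0 base far 100 pred 183.21 edge 183.27 diff 0.05
t0 base far -120 pred 173.06 edge 173.25 diff 0.19
t0 tongue near -80 pred 220.22 edge 216.64 diff -3.58
t0 block near 60 pred 209.43 edge 209.55 diff 0.12
t0 block near -60 pred 203.53 edge 203.51 diff -0.02
t0 block far 60 pred 184.77 edge 181.69 diff -3.09
t0 block far -60 pred 178.94 edge 175.57 diff -3.38
t11 lip near -104 pred 221.62 edge 221.58 diff -0.04
t11 lip far -104 pred 208.23 edge 207.79 diff -0.44
t11 lip near -100 pred 221.76 edge 221.76 diff -0.0
t11 lip far -100 pred 208.37 edge 208.21 diff -0.16
t11 base near -60 pred 233.92 edge 233.81 diff -0.11
t11 base near 50 pred 239.21 edge 239.67 diff 0.46
t11 base near 80 pred 240.73 edge 240.63 diff -0.1
t11 base far -60 pred 175.74 edge 175.68 diff -0.06
t11 base far 100 pred 183.21 edge 183.29 diff 0.08
t11 base far -120 pred 173.06 edge 173.27 diff 0.21
t11 tongue near -80 pred 220.22 edge 221.37 diff 1.15
t11 block near 60 pred 209.43 edge 209.68 diff 0.25
t11 block near -60 pred 203.53 edge 203.6 diff 0.06
t11 block far 60 pred 184.77 edge 181.63 diff -3.14
t11 block far -60 pred 178.94 edge 175.59 diff -3.35
```

The rig fit is good to about 0.2 px, but the tongue sits about 3 mm short of shut. It probably rebounded off the post when released. I'll push gently, photograph it held, and back off slowly.

```bash
cat >> h.py <<'E'
def gate(f):
    s=snap('top',f);c=s['color'].astype(int);yaw=np.radians(6.75);R=np.array([[np.cos(yaw),-np.sin(yaw)],[np.sin(yaw),np.cos(yaw)]]);o=np.array([628.2,1.9]);out=[]
    for x,y,z in((-49,78,165),(-49,65,165),(-49,55,165),(-49,-40,165),(-49,-50,165),(-49,-60,165),(-49,-68,165),(-60,-80,101)):
        u0,v0=proj(s,np.append(o/1000+R@[x/1000,y/1000],z/1000));u=int(round(u0));v0-=.06*(u-u0);a=int(round(v0))-4
        k=(c[a:a+9,u,0]-c[a:a+9,u,2]).astype(float)
        if z==165: i=np.argmax(k>55); e=a+i-1+(55-k[i-1])/(k[i]-k[i-1])
        else: i=len(k)-1-np.argmax(k[::-1]>40); e=a+i+((k[i]-40)/(k[i]-k[i+1]) if i<8 else 9)
        out.append((y,round(e-v0,2)))
    print('diff px (+ = open, 1px=2.7mm)',out)
E
python3 - <<'E'
from h import *
gate('g0'); rel((548,-57,270,6.75),(548,-57,152,6.75))
E
```

```text
diff px (+ = open, 1px=2.7mm) [(78, np.float64(-0.18)), (65, np.float64(0.16)), (55, np.float64(0.07)), (-40, np.float64(0.95)), (-50, np.float64(1.15)), (-60, np.float64(1.05)), (-68, np.float64(1.19)), (-80, np.float64(1.3))]
t 32.5 tcp [421.2 -71.9 291.6] x [-0.116  0.993  0.   ] y [0.993 0.116 0.   ] z [ 0.  0. -1.] F [-0.4  0.2 -0.4] gap -0.001 ff 0.0 q [-0.43  0.17  1.82  0.    1.15 -0.55]
[[np.float64(0.02), np.float64(12.77), np.float64(2.17)], np.float64(-0.1)]
[[np.float64(0.01), np.float64(12.76), np.float64(13.97)], np.float64(-0.1)]
```

```bash
python3 -m pendant '[[[0,4,0],0],[[0,8,3],0],[[0,10,7],0],[[0,11,11],0],[[0,12,13],0],[[0,12.4,14],0],[[0,12.7,14],0],[[0,12.7,14],0]]'|sed -n 2,4p
python3 -c "
from h import *
gate('g1')"
python3 -m pendant '[[[0,0.2,0],0],[[0,0.5,0],0],[[0,0.8,0],0],[[0,1.1,0],0],[[0,1.3,0],0],[[0,1.3,0],0]]'|sed -n 2,4p
python3 -c "
from h import *
gate('g2')"
python3 -m pendant '[[[0,0.1,0],0],[[0,0.2,0],0],[[0,0.2,0],0]]'|sed -n 2,4p
python3 -c "
from h import *
gate('g3')"
```

```text
tool_pos: [0.5472, -0.0572, 0.1523]
eef_rot: [[-0.116, 0.993, 0.001], [0.993, 0.116, -0.0], [-0.0, 0.001, -1.0]]
ft_force: [0.5, -1.0, 0.4]
diff px (+ = open, 1px=2.7mm) [(78, np.float64(-0.17)), (65, np.float64(0.13)), (55, np.float64(0.08)), (-40, np.float64(30.15)), (-50, np.float64(-37.87)), (-60, np.float64(61.16)), (-68, np.float64(-39.92)), (-80, np.float64(12.77))]
tool_pos: [0.5595, -0.0557, 0.1523]
eef_rot: [[-0.116, 0.993, 0.0], [0.993, 0.116, -0.0], [-0.0, 0.0, -1.0]]
ft_force: [-0.5, 0.2, 0.3]
diff px (+ = open, 1px=2.7mm) [(78, np.float64(-0.4)), (65, np.float64(0.07)), (55, np.float64(-0.1)), (-40, np.float64(6.48)), (-50, np.float64(-14.23)), (-60, np.float64(-37.34)), (-68, np.float64(-26.75)), (-80, np.float64(12.77))]
tool_pos: [0.5612, -0.0554, 0.1522]
eef_rot: [[-0.116, 0.993, -0.0], [0.993, 0.116, 0.0], [0.0, -0.0, -1.0]]
ft_force: [-0.4, -0.7, 0.4]
diff px (+ = open, 1px=2.7mm) [(78, np.float64(-0.37)), (65, np.float64(-0.39)), (55, np.float64(-0.19)), (-40, np.float64(inf)), (-50, np.float64(-25.37)), (-60, np.float64(-12.34)), (-68, np.float64(-37.92)), (-80, np.float64(12.77))]h.py:35: RuntimeWarning: divide by zero encountered in scalar divide
  if z==165: i=np.argmax(k>55); e=a+i-1+(55-k[i-1])/(k[i]-k[i-1])
```

The gate does move with the finger and so springs back on fast release. I'll creep to light contact and back off very slowly.

```bash
python3 -m pendant '[[[0,0.05,0],0],[[0,0.1,0],0],[[0,0.1,0],0],[[0,0.1,0],0]]'|sed -n 2,4p
python3 -m pendant '[[[0,0.05,0],0],[[0,0.1,0],0],[[0,0.1,0],0],[[0,0.1,0],0]]'|sed -n 2,4p
python3 -c "
from h import *
st();gate('g4')"
```

```text
tool_pos: [0.5621, -0.0553, 0.1522]
eef_rot: [[-0.116, 0.993, -0.0], [0.993, 0.116, 0.0], [0.0, -0.0, -1.0]]
ft_force: [0.3, -0.2, -0.6]
tool_pos: [0.5629, -0.0552, 0.1522]
eef_rot: [[-0.116, 0.993, -0.0], [0.993, 0.116, 0.0], [0.0, -0.0, -1.0]]
ft_force: [-1.1, -0.2, -0.4]
t 35.15 tcp [562.9 -55.2 152.2] x [-0.116  0.993  0.   ] y [ 0.993  0.116 -0.   ] z [-0.  0. -1.] F [-1.1 -0.2 -0.4] gap 0.0 ff 0.4 q [-0.3   0.55  1.66 -0.    0.93 -0.41]
diff px (+ = open, 1px=2.7mm) [(78, np.float64(-0.39)), (65, np.float64(-0.53)), (55, np.float64(-0.37)), (-40, np.float64(inf)), (-50, np.float64(-13.23)), (-60, np.float64(-17.24)), (-68, np.float64(-20.92)), (-80, np.float64(12.77))]h.py:35: RuntimeWarning: divide by zero encountered in scalar divide
  if z==165: i=np.argmax(k>55); e=a+i-1+(55-k[i-1])/(k[i]-k[i-1])
```

```bash
python3 -m pendant '[[[0,0.05,0],0],[[0,0.05,0],0],[[0,0.03,0],0],[[0,0.01,0],0],[[0,-0.01,0],0],[[0,-0.03,0],0],[[0,-0.05,0],0],[[0,-0.07,0],0]]'|sed -n 2,4p
python3 -m pendant '[[[0,-0.02,0],0],[[0,-0.04,0],0],[[0,-0.06,0],0],[[0,-0.08,0],0],[[0,-0.1,0],0],[[0,-0.13,0],0],[[0,-0.16,0],0],[[0,-0.2,0],0]]'|sed -n 2,4p
python3 -m pendant '[[[0,-0.05,0],0],[[0,-0.1,0],0],[[0,-0.2,0],0],[[0,-0.4,0],0],[[0,-0.7,0],0],[[0,-1.1,0],0],[[0,-1.6,0],0],[[0,-2.2,0],0]]'|sed -n 2,4p
python3 -m pendant '[[[0,-2,-2],0],[[0,-5,-6],0],[[0,-9,-10],0],[[0,-12,-14],0],[[0,-12,-14],0],[[0,-12,-14],0]]'|sed -n 1,2p
python3 -c "
from h import *
gate('g5')"
```

```text
tool_pos: [0.5629, -0.0552, 0.1523]
eef_rot: [[-0.115, 0.993, 0.001], [0.993, 0.115, -0.0], [-0.0, 0.001, -1.0]]
ft_force: [-0.1, 1.0, 0.7]
tool_pos: [0.5604, -0.0555, 0.1522]
eef_rot: [[-0.116, 0.993, 0.0], [0.993, 0.116, 0.0], [0.0, 0.0, -1.0]]
ft_force: [1.0, -0.4, -0.3]
tool_pos: [0.5381, -0.0581, 0.1522]
eef_rot: [[-0.116, 0.993, -0.0], [0.993, 0.116, 0.0], [0.0, -0.0, -1.0]]
ft_force: [-0.6, -0.6, 0.4]
clock: 38.2
tool_pos: [0.4193, -0.0722, 0.2935]
diff px (+ = open, 1px=2.7mm) [(78, np.float64(-0.28)), (65, np.float64(-0.16)), (55, np.float64(-0.18)), (-40, np.float64(-0.25)), (-50, np.float64(-0.39)), (-60, np.float64(-0.23)), (-68, np.float64(-0.49)), (-80, np.float64(-0.19))]
```

```bash
python3 -c "
from h import *
gate('g6')
W=cloud(load('g6'))*1000;c=load('g6')['color'].astype(int);g=(c[...,1]>1.5*c[...,0])&(c[...,1]>1.3*c[...,2])&(W[...,2]>148)&(W[...,0]>600)
for y in(46,-34):
    P=W[g&(abs(W[...,1]-y)<20)];print(P.mean(0),np.percentile(P[:,2],[10,50,90]))
a,b=load('g6')['color'].astype(int),load('top0')['color'].astype(int)
d=np.abs(a-b).sum(2)>120
print('changed px: can',d[155:195,230:275].sum(),'red',d[243:258,228:248].sum(),'wrench',d[240:312,348:370].sum())
s=st();print(np.abs(s['joint_velocities']).max());print(arm.close_job())
"
```

```text
diff px (+ = open, 1px=2.7mm) [(78, np.float64(-0.32)), (65, np.float64(-0.16)), (55, np.float64(-0.22)), (-40, np.float64(-0.22)), (-50, np.float64(-0.37)), (-60, np.float64(-0.25)), (-68, np.float64(-0.54)), (-80, np.float64(-0.27))]
[650.30994914  45.84687705 161.95842416] [157.60503536 162.54204931 166.06415507]
[659.10496189 -31.78241111 161.52543487] [156.60626404 162.24209483 165.99416134]
changed px: can 0 red 0 wrench 25
t 38.3 tcp [419.5 -71.8 291.5] x [-0.115  0.993  0.   ] y [ 0.993  0.115 -0.   ] z [-0.  0. -1.] F [ 0.   1.  -0.4] gap 0.001 ff 0.0 q [-0.43  0.17  1.82  0.    1.15 -0.55]
0.03208816177104526
the job is handed in; nothing more can be done
None
```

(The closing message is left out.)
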